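# Offer up the lid of a jewel box so the hinge knuckles mesh, and hold it for the pin

### The job

Slide the open wooden jewel box along the work top, without lifting it, until its whole left end sits flat against the side of the wooden stop strip. Then take the box's lid out of its rack, keep it upright with its felt-lined face toward the inside of the box, and lower it gently onto the hinge at the back of the box, so that its two brass knuckles drop between the box's three, right down into the brass gutter, and the pin holes line up. Finish while still holding the lid upright and seated there, with the box still against the strip, ready for a colleague to drive the pin; leave the pin, the hammer and the round tin alone.

Things in the scene. Friction and masses are not known exactly. Their poses are not given: they have to be found in the camera images.
- box_center (a point): The open jewel box: dark wood, 90 (x) x 120 (y) x 45 mm high, 0.55 kg, loose on the bench top. This point is its centre half-way up (22.5 mm above its underside). Its x points from its front (brass lock plate, toward the robot) to its back wall, which is 18 mm thick and carries the hinge; y points to its left end (the end that goes against the strip), z up. Walls 7 mm, grey lining inside.
- box_hinge (a point): The middle of the box's hinge axis (axes as the box): 36 mm behind the box's centre, 51 mm above its underside. Along y on top of the back wall lies a half-round brass gutter 100 mm long, about 12 mm wide inside, open upward, lips 1 mm below the axis. Soldered in it are three brass tube knuckles, 12 mm outside diameter, each 20 mm long, centred at y = -40, 0 and +40 mm, their ends bevelled 1.5 mm; the 6 mm pin holes run through them along y.
- box_gap_left (a point): Centre, on the hinge axis, of the 20 mm gap between the middle and the left (y = +40 mm) knuckle of the box, at y = +20 mm. The left knuckle of the lid belongs here.
- box_gap_right (a point): Centre, on the hinge axis, of the 20 mm gap between the middle and the right (y = -40 mm) knuckle of the box, at y = -20 mm. The right knuckle of the lid belongs here.
- lid_center (a point): The lid: dark wood panel 12 mm thick (its x), 116 mm long (its y), 73 mm high (its z) as it stands upright in the rack, 0.13 kg, loose. This point is the panel's centre half-way up, 36.5 mm below its upper edge and 44.5 mm above the axis of its knuckles. Its -x face has the grey felt lining, its +x face a brass line inlay; z points up from the knuckle edge. Pinch it across its thickness at the middle of the upper edge.
- lid_knuckle_left (a point): Centre (on the pin-hole axis) of the left of the lid's two knuckles: brass tube along the lid's y, 12 mm outside diameter, 17 mm long, ends bevelled 1.5 mm, 6 mm hole, on a tongue below the panel. It lies at y = +20 mm, 8 mm below the panel's lower edge.
- lid_knuckle_right (a point): The same for the right knuckle, at y = -20 mm in the lid's frame.
- lid_rack: Pale wooden rack, fixed: foot 74 (x) x 156 (y) x 10 mm, and at each end a slotted cheek 64 mm high that takes one end of the lid; the middle, 92 mm wide, is open. Origin: centre of its underside. The lid stands in the two slots (0.75 mm free on each face) with its lower edge on ledges 28 mm high, its x along the rack's x; it lifts out straight up and is clear once raised 40 mm.
- bench_stop: The stop strip, fixed: brown wood, 170 (its x) x 26 (its y) x 24 mm high. Origin: centre of its underside. The box goes against its long -y side, so the box's centre is then 73 mm from the strip's centre line; the box's end must lie wholly on the strip, that is the box's centre at most 40 mm along x from the strip's middle. Pushed at a single point the box can cock and jam on the strip; two fingertips set apart on its right end face keep it square.
- hinge_pin: Steel hinge pin, 5 mm in diameter, 112 mm long with a tapered point, lying along its y on the work top in front of the stop strip: leave alone. Origin: below its middle.
- chasing_hammer: Steel hammer with a wooden handle, 93 x 216 x 22 mm, lying behind the box: leave alone. Origin: centre of its underside.
- findings_tin: Round tin with wire rings on it, 66 x 65 x 37 mm, behind the rack: leave alone. Origin: centre of its underside.
- jewel_box: The same jewel box as above, given at the centre of its underside.
- lid: The same lid as above, given at the middle of its knuckle axis (midway between its two knuckles, 44.5 mm below the panel's centre).

How it is judged:
On the way, in this order (a step that is already met when the one before it is completed fails the run):
1. The box stands on the bench with its left end flat against the stop strip (y of box_center in the frame of bench_stop between -0.077 and -0.07 m and x of box_center in the frame of bench_stop between -0.04 and 0.04 m and angle between the x axis of box_center and the x axis of bench_stop, either way round below 0.04 rad and height (world z) of box_center below 0.0265 m and angle between box_center's own z axis and vertical below 0.04 rad), for 0.2 s.
2. The lid is lifted clear of the rack in the gripper (z of lid_center in the frame of lid_rack above 0.105 m and contact force between the fingers and lid above 1 N and contact force between lid and lid_rack below 0.1 N), for 0.1 s.
At the end, for the whole second after the job is handed in: Box flat on the bench against the strip (gap < 4 mm, square within 0.04 rad, within 40 mm of its middle); each lid knuckle within 2.8 mm of its gap centre, at most 1.8 mm above the hinge axis; lid within 8 degrees of upright, pinched by the fingers (> 2 N), bearing on the box with < 30 N (all of step 1 and distance between lid_knuckle_left and box_gap_left below 0.0028 m and distance between lid_knuckle_right and box_gap_right below 0.0028 m and z of each of lid_knuckle_left, lid_knuckle_right in the frame of box_hinge below 0.0018 m and angle between lid_center's own z axis and vertical below 0.14 rad and contact force between the fingers and lid above 2 N and contact force between lid and jewel_box below 30 N); the arm keeps its last pose, push and grip.
It fails at once if The box is lifted off the bench (height (world z) of box_center above 0.036 m).
It fails at once if The lid is forced onto the box with more than 45 N (contact force between lid and jewel_box above 45 N).
It fails at once if The pin, the hammer or the tin is disturbed (distance of any of hinge_pin, chasing_hammer, findings_tin from where it was at the start of the episode above 0.02 m).
It also fails if it takes over 61 s, if anything falls off the work surface, if the arm or the gripper's body presses on something with over 40 N, if the wrist force passes 120 N, or if a joint passes its speed limit or range.

### The arm

A 7-joint arm with a two-finger parallel gripper is mounted at the origin on a cart in front of the work surface, level with it; the furniture and walls round the work are solid. World frame = base frame: x ahead of the robot, y to its left, z up, the work surface at z = 0. Lengths are in m, angles in rad, forces in N, time in s.
With the tool pointing down it reaches from about 0.35 to 0.9 m from the base axis. Payload 8.1 kg.
Tool frame: the origin (TCP) lies on the centre line of the jaws, within the pads' length; the fingertips stand 14 mm ahead of it and the grasp point (between the pads) lies 5 mm behind it; z points along the fingers, y is the direction in which the jaws open and shut (so a half turn about z gives the same grasp; the last joint's range is limited). The gripper opens to 92 mm and grips with 3 to 60 N. Pads are 19 mm wide; open, the fingers measure 130 mm over their backs; the gripper's body (75 mm by 190 mm) begins 47 mm behind the grasp point.
Start: joints at [-1.251, 0.434, 0.025, 1.573, -0.012, 1.134, -0.075], TCP at [0.256, 0.57, 0.241] pointing down, gripper open.
Joint ranges: [-2.62, 2.62], [-0.44, 2.09], [-1.27, 1.32], [0.08, 2.57], [-1.32, 4.46], [0.12, 2], [-2.74, 2.74]. Speed limits (rad/s): [2.22, 2.22, 3.01, 3.01, 3.14, 3.14, 3.14].

### API

Orientations are given as a rotation vector (axis times angle).
In Python, from cell import arm, optics gives the robot as it stands.
- The arm moves only by the shell command python3 -m creep 'ROWS' [FORCE]. ROWS is JSON, a list of rows, each an object with "translation": the shift along the tool's x, y, z in m, a list of three; "rot": the turn, a rotation vector about the tool's x, y, z in degrees, a list of three; "jaw": the finger opening in m, from 0 to 0.0918. In form: [{"translation": [x, y, z], "rot": [wx, wy, wz], "jaw": jaw}, ...]. A call has 1 to 12 rows; each row shifts and turns the commanded pose from where the row before left it, along the tool's axes as they then stand; what a row does not reach is not made up. A row lasts 1/12 s, in which the tool goes at most 41.7 mm and 7.16 degrees, less where a joint would pass 70% of its speed; a pose out of reach is approached as far as the arm can. A call is refused whole if a number of a shift passes 0.0417 or a number of a turn 7.16, either way. A call with a gripper value outside its range is refused whole. The fingers move at their own pace and stop on an object; FORCE is the grip in N (left out, the last holds). Time passes only in rows, so rows that do not move let the fingers close. It gives the time, the measured TCP pose, the force and the opening at its end, in the units of the state.
- arm.observe(): the state, without advancing time (a new reading comes with each control period).
- optics.get_image(name): name is "scene" or "top" or "wrist"; returns the picture (480x640x3 uint8, red, green, blue); there is no depth.
- optics.camera_info(name): a dict with "fx", "fy", "cx", "cy" (pixels), "k1" (the pictures are not rectified: a ray, as slopes to the right and down, at radius r is drawn at 1 + k1 r^2 times it, then the intrinsics apply), "R" (3x3) and "t" (3): a world point X has camera coordinates R X + t. Camera axes: x right, y down, z forward; pixel columns grow to the right and rows downward; lengths in m; the calibration is good to about 2 mm. A picture is of the moment at which its call begins: read the wrist's pose just before it. camera_info takes no time and is no camera call; for the wrist camera it gives the pose at the moment of the call.
- arm.sign_off(): hands the job in, once; it reports no verdict.
Trained networks look in the newest picture that a camera, given by its name, has taken for a name from the list of things; names that differ only in an ending like _2 or _b are one class to them, and where a whole thing is asked for, a point or a joint stands for the part that bears it (a point fixed in the world has none). Each returns a list of dicts, best first, with "score" (0 to 1); they miss things now and then, are a little off and sometimes report something else, mostly with a low value. They report only what shows in the picture. A call takes as long as a camera call.
- optics.boxes_of(camera, thing): "location" ([column, row] in pixels, amid what is visible of it).
- optics.pinpoint(camera, thing): "location" ([column, row] in pixels: a listed point, or the origin of a listed thing).
The state is a dict: "clock": time; "joints": joint angles; "dq": joint speeds; "joint_efforts": joint torques, N m; "position": TCP position; "ee_rot": TCP orientation; "force": force on the tool from outside, world axes, zero at the start; "ft_torque": the same for the moment, N m; "width": opening from 0.0 (shut) to 1.0 (fully open).
Only numpy, scipy, OpenCV 4.12 (cv2) and the standard library are available. Lean on these libraries where they do the work, as an engineer would, in place of code of your own. Each camera call takes 0.05 s, during which the arm holds its last target.

## Working session

There is one attempt and no reset: what is moved stays moved. The work goes in short steps, Python scripts to look and compute and a shell command to move; the robot and the scene stay as the last step left them, time stands still between calls to the robot, and variables do not carry over. Pictures are saved under pics/ and viewed, and the job is handed in when it is done.

```bash
ls; mkdir -p pics; python3 - <<'E'
from cell import arm, optics
import cv2
s=arm.observe(); print(s)
for n in ("scene","top","wrist"):
    im=optics.get_image(n); cv2.imwrite(f"pics/a_{n}.png",im[:,:,::-1]); print(n,optics.camera_info(n))
print(arm.observe()["clock"])
E
```

```text
pics
{'clock': 0.0, 'joints': array([-1.25057615,  0.43520037,  0.02495349,  1.57408083, -0.01161754,
        1.13401719, -0.07509489]), 'dq': array([ 0.00020065, -0.0002422 ,  0.00084526, -0.00070673,  0.00012148,
        0.00018258, -0.00144944]), 'joint_efforts': array([-4.93727657e-04, -6.67837715e+01,  9.84429494e-01, -3.14462435e+01,
       -6.06928929e-02,  4.28438641e-02,  2.60719889e-04]), 'position': array([0.25629284, 0.56949768, 0.23996507]), 'ee_rot': array([-6.59266722e-01, -3.07142214e+00,  2.42877315e-03]), 'force': array([-0.07636121, -0.11957217, -0.01365702]), 'ft_torque': array([ 0.02312751,  0.01336124, -0.02166563]), 'width': 0.9942124518798156}
scene {'fx': 458.995569744495, 'fy': 458.995569744495, 'cx': 318.2202776601524, 'cy': 237.17136342343747, 'k1': -0.0916093404844061, 'R': array([[ 0.50650034, -0.86223161, -0.00374922],
       [-0.62785696, -0.3658345 , -0.686994  ],
       [ 0.59097635,  0.35031667, -0.72665342]]), 't': array([-0.4473476 ,  0.36919524,  0.64116719])}
top {'fx': 469.1234255498504, 'fy': 469.1234255498504, 'cx': 324.193571530179, 'cy': 239.2392983821415, 'k1': 0.03609780146842702, 'R': array([[ 0.01165771, -0.99990952, -0.00671215],
       [-0.98386617, -0.0102717 , -0.17861088],
       [ 0.17852577,  0.00868605, -0.9838969 ]]), 't': array([-0.17499586,  0.59497176,  0.90328686])}
wrist {'fx': 339.0170754566996, 'fy': 339.0170754566996, 'cx': 316.38664662092873, 'cy': 241.8233529834983, 'k1': -0.04679674448637438, 'R': array([[ 0.41057065,  0.91182697, -0.00182093],
       [ 0.87147878, -0.39181391,  0.2949688 ],
       [ 0.26824705, -0.12269243, -0.95550515]]), 't': array([-0.6252242 , -0.03695767,  0.39274087])}
0.15
```

View pics/a_scene.png

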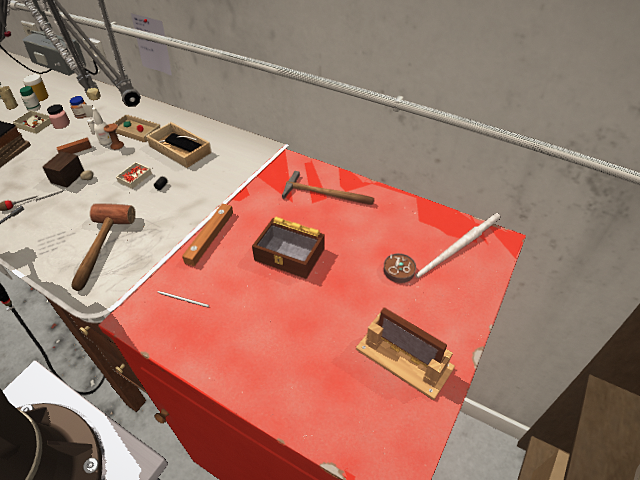

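View pics/a_top.png

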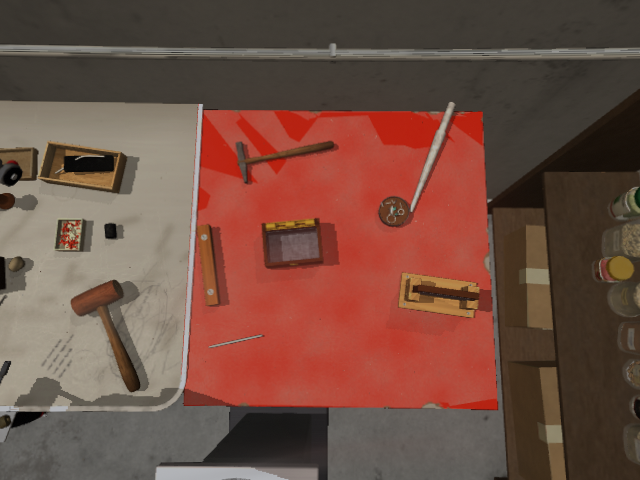

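```bash
cat > h.py <<'E'
from cell import arm, optics
import numpy as np, cv2
from scipy.spatial.transform import Rotation as Ro
def ray(ci,px):
    d=np.array([(px[0]-ci['cx'])/ci['fx'],(px[1]-ci['cy'])/ci['fy']])
    u=d.copy()
    for _ in range(30): u=d/(1+ci['k1']*(u@u))
    R=np.array(ci['R']);t=np.array(ci['t'])
    v=R.T@np.array([u[0],u[1],1.]); return -R.T@t, v/np.linalg.norm(v)
def atz(ci,px,z):
    o,v=ray(ci,px); return o+v*(z-o[2])/v[2]
def proj(ci,X):
    c=np.array(ci['R'])@np.asarray(X)+np.array(ci['t']); u=c[:2]/c[2]; u=u*(1+ci['k1']*(u@u))
    return np.array([ci['cx']+ci['fx']*u[0],ci['cy']+ci['fy']*u[1]])
def tri(obs):
    A=np.zeros((3,3));b=np.zeros(3)
    for ci,px in obs:
        o,v=ray(ci,px);P=np.eye(3)-np.outer(v,v);A+=P;b+=P@o
    X=np.linalg.solve(A,b); return X,[np.round(proj(ci,X)-px,1) for ci,px in obs]
E
python3 - <<'E'
from h import *
C={n:optics.camera_info(n) for n in("scene","top")}
np.set_printoptions(precision=4,suppress=True)
for th in ["box_center","box_hinge","box_gap_left","box_gap_right","lid_center","lid_knuckle_left","lid_knuckle_right","lid_rack","bench_stop","jewel_box","hinge_pin","chasing_hammer","findings_tin"]:
    ob=[]
    for n in C:
        r=optics.pinpoint(n,th)
        print(th,n,[(np.round(q["location"],1).tolist(),round(q["score"],2)) for q in r[:3]])
        if r: ob.append((C[n],np.array(r[0]["location"])))
    if len(ob)==2: print("   ",*tri(ob))
print(arm.observe()["clock"])
E
```

```text
box_center scene [([288.9, 249.9], 0.68)]
box_center top [([291.3, 242.7], 0.97)]
    [ 0.5971 -0.0975  0.005 ] [array([ 0.1, -0. ]), array([-0.1,  0.1])]
box_hinge scene [([296.9, 224.8], 0.59)]
box_hinge top [([290.0, 222.0], 0.93), ([392.2, 213.3], 0.69)]
    [ 0.6328 -0.0969  0.0479] [array([ 0.3, -0. ]), array([-0.2,  0.2])]
box_gap_left scene [([285.8, 223.3], 0.88)]
box_gap_left top [([279.0, 227.8], 0.65), ([293.4, 246.0], 0.6)]
    [ 0.6204 -0.0762  0.0523] [array([-0.4,  0.1]), array([ 0.4, -0.3])]
box_gap_right scene [([301.1, 226.0], 0.86)]
box_gap_right top [([301.3, 225.3], 0.93), ([439.3, 292.7], 0.18)]
    [ 0.6201 -0.1193  0.0676] [array([ 1.7, -0.3]), array([-1.4,  1.1])]
lid_center scene [([410.2, 339.7], 0.77)]
lid_center top [([446.2, 295.8], 0.6), ([293.4, 226.3], 0.34)]
    [ 0.4839 -0.407   0.0718] [array([ 0.2, -0. ]), array([-0.2,  0.1])]
lid_knuckle_left scene [([393.2, 343.0], 0.77)]
lid_knuckle_left top [([430.8, 294.1], 0.73), ([448.7, 292.2], 0.56)]
    [ 0.4876 -0.3827  0.0363] [array([ 1.8, -0.3]), array([-1.2,  0.8])]
lid_knuckle_right scene [([417.0
[... 493 characters left out ...]
 252.7], 0.71), ([209.8, 236.7], 0.25)]
jewel_box top [([291.1, 246.6], 0.71)]
    [ 0.5886 -0.097   0.0043] [array([ 0.3, -0. ]), array([-0.2,  0.2])]
hinge_pin scene [([182.6, 295.0], 0.71), ([211.7, 236.9], 0.32), ([287.8, 248.4], 0.29)]
hinge_pin top [([235.9, 339.8], 0.67)]
    [0.3927 0.0108 0.0123] [array([ 0.6, -0.1]), array([-0.4,  0.4])]
chasing_hammer scene [([327.4, 192.9], 0.98)]
chasing_hammer top [([287.4, 157.9], 0.88)]
    [ 0.7825 -0.0849  0.0169] [array([ 0.4, -0.1]), array([-0.3,  0.3])]
findings_tin scene [([398.6, 268.8], 0.75), ([395.1, 346.6], 0.69)]
findings_tin top [([393.2, 211.0], 0.84)]
    [ 0.6693 -0.3158  0.0011] [array([ 0.7, -0.1]), array([-0.5,  0.4])]
1.45
```

```bash
python3 - <<'E'
import cv2
im=cv2.imread("pics/a_top.png")
cv2.imwrite("pics/a_c1.png",cv2.resize(im[205:320,190:350],None,fx=5,fy=5,interpolation=cv2.INTER_CUBIC))
cv2.imwrite("pics/a_c2.png",cv2.resize(im[255:330,380:500],None,fx=6,fy=6,interpolation=cv2.INTER_CUBIC))
E
```

```text
(no output)
```

View pics/a_c1.png

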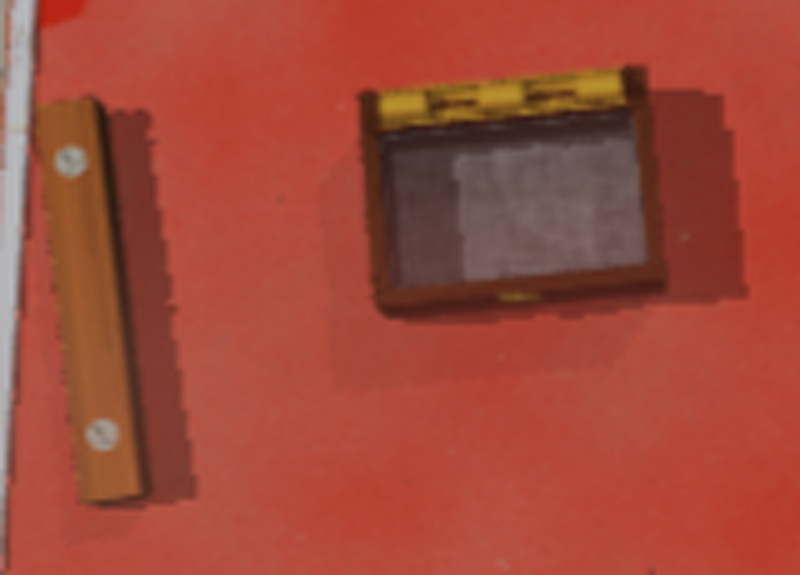

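View pics/a_c2.png

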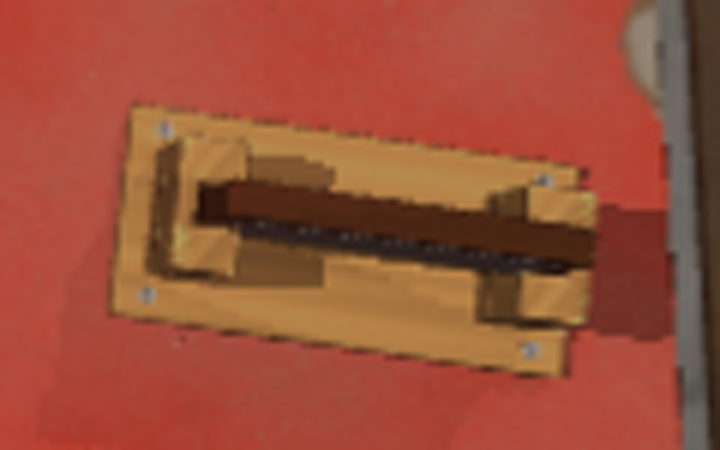

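View pics/a_wrist.png

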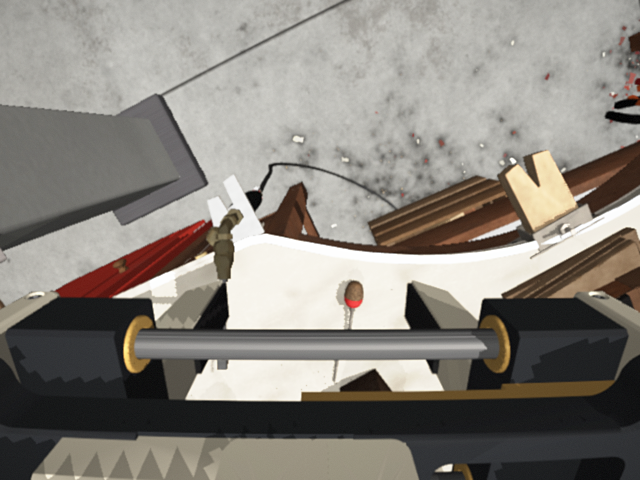

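```bash
python3 - <<'E'
from h import *
from scipy.optimize import least_squares
np.set_printoptions(precision=4,suppress=True)
ci=optics.camera_info("top"); print("cam",-ci['R'].T@ci['t'])
def fit(name,loc,px,x0):
    loc=np.array(loc,float);px=np.array(px,float)
    def f(p):
        R=Ro.from_euler('z',p[2]).as_matrix()
        return np.concatenate([proj(ci,R@l+[p[0],p[1],0])-q for l,q in zip(loc,px)])
    r=least_squares(f,x0); print(name,r.x,"yaw deg",np.degrees(r.x[2]),"\n",r.fun.reshape(-1,2))
o=np.array([190,205])
S=np.array([(40,107),(95,97),(147,495),(80,503)])/5+o
fit("strip",[(.085,.013,.024),(.085,-.013,.024),(-.085,-.013,.024),(-.085,.013,.024)],S,[.56,.085,.1])
B=np.array([(362,95),(378,296),(664,280),(645,68)])/5+o
fit("box",[(.045,.06,.045),(-.045,.06,.045),(-.045,-.06,.045),(.045,-.06,.045)],B,[.59,-.097,.1])
o=np.array([380,255])
K=np.array([(135,105),(585,168),(565,375),(112,312)])/6+o
fit("rack",[(.037,.078,.01),(.037,-.078,.01),(-.037,-.078,.01),(-.037,.078,.01)],K,[.48,-.4,0])
L=np.array([(200,183),(200,222),(595,268),(595,230)])/6+o
fit("lid",[(.006,.058,.101),(-.006,.058,.101),(-.006,-.058,.101),(.006,-.058,.101)],L,[.48,-.4,0])
E
```

```text
cam [ 0.4262 -0.1767  0.9938]
strip [0.5463 0.0727 0.1704] yaw deg 9.76252499689125 
 [[-0.6956 -0.4724]
 [ 0.5889 -0.3873]
 [-0.3148  0.1716]
 [ 0.4203  0.634 ]]
box [ 0.5924 -0.1032  0.0941] yaw deg 5.3914161125334426 
 [[-0.3862 -1.2105]
 [-0.9917  1.6742]
 [ 0.575  -0.0095]
 [ 0.8128 -0.5443]]
rack [ 0.4897 -0.4059 -0.1282] yaw deg -7.347812409651945 
 [[ 0.0174 -0.4733]
 [-0.2169 -0.5283]
 [ 0.2394  0.6742]
 [-0.0451  0.2963]]
lid [ 0.4882 -0.4001 -0.107 ] yaw deg -6.127832639389961 
 [[ 2.2824  0.2821]
 [ 1.7571  0.102 ]
 [-2.1823 -0.1185]
 [-1.8081 -0.1631]]
```

```bash
cat >> h.py <<'E'
np.set_printoptions(precision=4,suppress=True)
def plan(pos,yaw=None):
    """yaw in deg = heading of tool y (modulo 180 free). prints tool-frame rot (deg) to do first, then translation in tool frame"""
    s=arm.observe(); R=Ro.from_rotvec(s['ee_rot']).as_matrix(); p=s['position']
    T=R
    if yaw is not None:
        a=np.radians(yaw); y=np.array([np.cos(a),np.sin(a),0]); z=np.array([0,0,-1.]); T=np.column_stack([np.cross(y,z),y,z])
    rv=np.degrees(Ro.from_matrix(R.T@T).as_rotvec())
    print("t",round(s['clock'],2),"pos",p,"yawy",round(np.degrees(np.arctan2(R[1,1],R[0,1])),2),"rot(tool deg)",rv,"then trans",T.T@(np.array(pos)-p),"F",s['force'],"w",round(s['width'],4))
    return T
E
python3 -c "
from h import *
plan([.6085,-.1968,.2],9.76)"
```

```text
t 1.45 pos [0.2565 0.57   0.2407] yawy 65.77 rot(tool deg) [ 0.0029 -0.     56.0134] then trans [-0.8153  0.2169  0.0407] F [-0.3159  0.2094  0.4195] w 1.0002
```

```bash
python3 -m creep '[{"translation":[0,0,0],"rot":[0,0,7],"jaw":0.05},{"translation":[0,0,0],"rot":[0,0,7],"jaw":0.05},{"translation":[0,0,0],"rot":[0,0,7],"jaw":0.05},{"translation":[0,0,0],"rot":[0,0,7],"jaw":0.05},{"translation":[0,0,0],"rot":[0,0,7],"jaw":0.05},{"translation":[0,0,0],"rot":[0,0,7],"jaw":0.05},{"translation":[0,0,0],"rot":[0,0,7],"jaw":0.05},{"translation":[0,0,0],"rot":[0,0,7],"jaw":0.05},{"translation":[-0.037,0.0099,0.0018],"rot":[0,0,0],"jaw":0.05},{"translation":[-0.037,0.0099,0.0018],"rot":[0,0,0],"jaw":0.05},{"translation":[-0.037,0.0099,0.0018],"rot":[0,0,0],"jaw":0.05},{"translation":[-0.037,0.0099,0.0018],"rot":[0,0,0],"jaw":0.05}]'
python3 -c "
from h import *
plan([.6085,-.1968,.2],9.76)"
```

```text
clock: 2.45
position: [0.321, 0.4294, 0.2334]
ee_rot: [2.023, 2.403, 0.0]
force: [1.9, -0.4, 0.3]
width: 0.545
t 2.45 pos [0.321  0.4294 0.2334] yawy 9.81 rot(tool deg) [ 0.0128 -0.0039  0.0486] then trans [-0.6658  0.1772  0.0334] F [ 1.9161 -0.3838  0.2713] w 0.5454
```

```bash
python3 -m creep '[{"translation":[-0.037,0.0099,0.0018],"rot":[0,0,0],"jaw":0.05},{"translation":[-0.037,0.0099,0.0018],"rot":[0,0,0],"jaw":0.05},{"translation":[-0.037,0.0099,0.0018],"rot":[0,0,0],"jaw":0.05},{"translation":[-0.037,0.0099,0.0018],"rot":[0,0,0],"jaw":0.05},{"translation":[-0.037,0.0099,0.0018],"rot":[0,0,0],"jaw":0.05},{"translation":[-0.037,0.0099,0.0018],"rot":[0,0,0],"jaw":0.05},{"translation":[-0.037,0.0099,0.0018],"rot":[0,0,0],"jaw":0.05},{"translation":[-0.037,0.0099,0.0018],"rot":[0,0,0],"jaw":0.05},{"translation":[-0.037,0.0099,0.0018],"rot":[0,0,0],"jaw":0.05},{"translation":[-0.037,0.0099,0.0018],"rot":[0,0,0],"jaw":0.05},{"translation":[-0.037,0.0099,0.0018],"rot":[0,0,0],"jaw":0.05}]'
python3 -c "
from h import *
plan([.6085,-.1968,.2],9.76)
im=optics.get_image('wrist'); cv2.imwrite('pics/b_wrist.png',im[:,:,::-1])"
```

```text
clock: 3.37
position: [0.4976, 0.0465, 0.214]
ee_rot: [2.024, 2.403, 0.001]
force: [1.1, 1.0, -0.3]
width: 0.541
t 3.37 pos [0.4976 0.0465 0.214 ] yawy 9.79 rot(tool deg) [ 0.0507 -0.0221  0.0297] then trans [-0.2586  0.0681  0.014 ] F [ 1.1413  0.9684 -0.2628] w 0.5412
```

View pics/b_wrist.png

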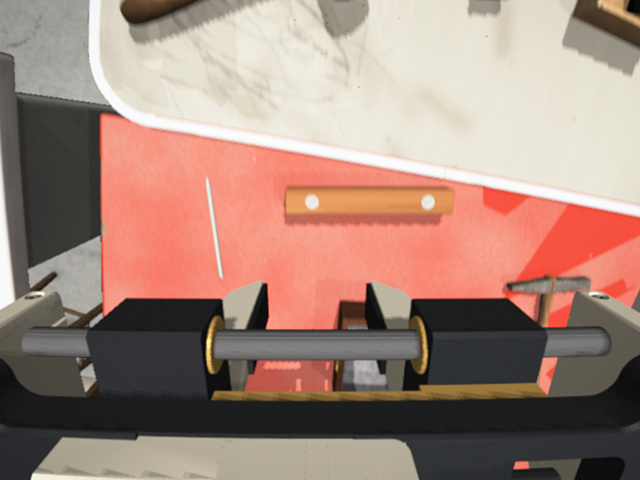

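```bash
python3 - <<'E'
import cv2
im=cv2.imread("pics/b_wrist.png")
cv2.imwrite("pics/b_c.png",cv2.resize(im[175:235,270:470],None,fx=4,fy=4,interpolation=cv2.INTER_CUBIC))
E
```

```text
(no output)
```

View pics/b_c.png

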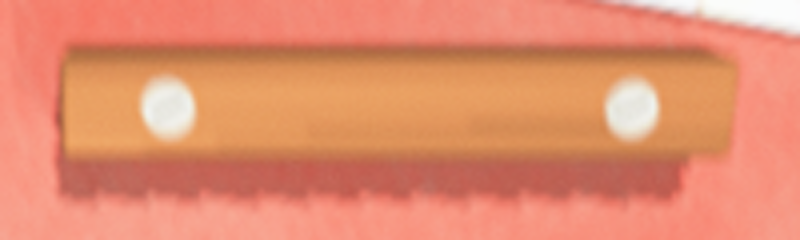

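```bash
python3 - <<'E'
from h import *
from scipy.optimize import least_squares
ci=optics.camera_info("wrist"); print("cam",-ci['R'].T@ci['t'])
P=np.array([(64,157),(730,155),(733,58),(63,54)])/4+[270,175]
loc=[(-.085,-.013,.024),(.085,-.013,.024),(.085,.013,.024),(-.085,.013,.024)]
def f(p):
    R=Ro.from_euler('z',p[2]).as_matrix()
    return np.concatenate([proj(ci,R@l+[p[0],p[1],0])-q for l,q in zip(loc,P)])
r=least_squares(f,[.546,.073,.17]);print(r.x,np.degrees(r.x[2]),r.fun.reshape(-1,2))
for px in [(168,107),(632,107)]: print(atz(ci,np.array(px)/4+[270,175],.024))
E
```

```text
cam [0.4869 0.1189 0.3589]
[0.5507 0.0656 0.1625] 9.312748417077385 [[-0.7708  0.0826]
 [-0.1088  0.6876]
 [ 2.1321 -0.5565]
 [-1.2188  0.1049]]
[0.4936 0.0561 0.024 ]
[0.6085 0.0751 0.024 ]
```

```bash
python3 -m creep '[{"translation":[-0.037,0.0097,0.002],"rot":[0,0,0.3],"jaw":0.05},{"translation":[-0.037,0.0097,0.002],"rot":[0,0,0],"jaw":0.05},{"translation":[-0.037,0.0097,0.002],"rot":[0,0,0],"jaw":0.05},{"translation":[-0.037,0.0097,0.002],"rot":[0,0,0],"jaw":0.05},{"translation":[-0.037,0.0097,0.002],"rot":[0,0,0],"jaw":0.05},{"translation":[-0.037,0.0097,0.002],"rot":[0,0,0],"jaw":0.05},{"translation":[-0.037,0.0097,0.002],"rot":[0,0,0],"jaw":0.05},{"translation":[0,0,0.03],"rot":[0,0,0],"jaw":0.05},{"translation":[0,0,0.03],"rot":[0,0,0],"jaw":0.05},{"translation":[0,0,0.03],"rot":[0,0,0],"jaw":0.05}]'
python3 -c "
from h import *
plan([.6085,-.1968,.028],9.5)
im=optics.get_image('wrist'); cv2.imwrite('pics/c_wrist.png',im[:,:,::-1])
im=optics.get_image('scene'); cv2.imwrite('pics/c_scene.png',im[:,:,::-1])"
```

```text
clock: 4.25
position: [0.6072, -0.1968, 0.1088]
ee_rot: [2.031, 2.395, 0.001]
force: [0.0, 0.5, -1.1]
width: 0.543
t 4.25 pos [ 0.6072 -0.1968  0.1088] yawy 9.39 rot(tool deg) [ 0.0633  0.0304 -0.1095] then trans [-0.0002  0.0013  0.0808] F [ 0.0285  0.5284 -1.0536] w 0.5433
```

View pics/c_wrist.png

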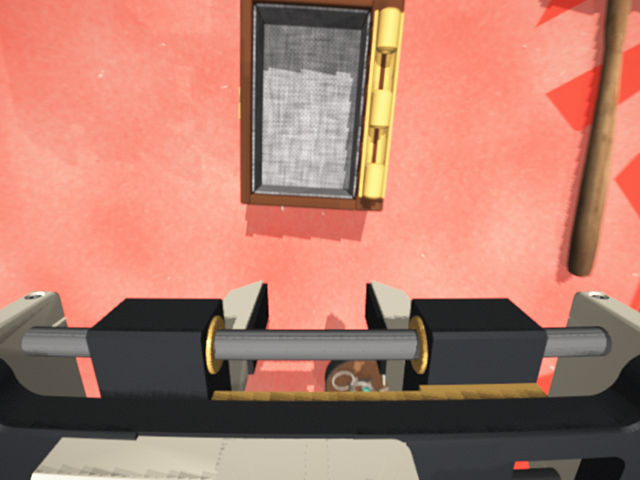

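View pics/c_scene.png

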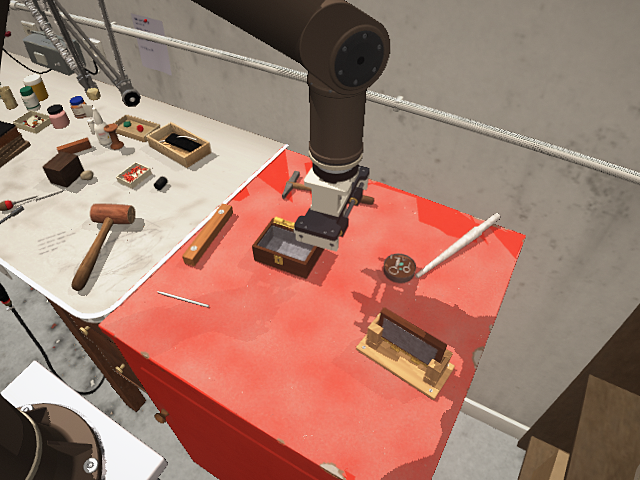

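```bash
python3 -c "
from h import *
ci=optics.camera_info('wrist')
for px in [(242,203),(382,208)]: print(atz(ci,px,.045))
"
```

```text
[ 0.5515 -0.1598  0.045 ]
[ 0.6369 -0.1486  0.045 ]
```

```bash
python3 -m creep '[{"translation":[0,-0.004,0.027],"rot":[0,0,0],"jaw":0.05},{"translation":[0,0,0.027],"rot":[0,0,0],"jaw":0.05},{"translation":[0,0,0.027],"rot":[0,0,0],"jaw":0.05},{"translation":[0.01,0,0],"rot":[0,0,0],"jaw":0.05},{"translation":[0.01,0,0],"rot":[0,0,0],"jaw":0.05},{"translation":[0.006,0,0],"rot":[0,0,0],"jaw":0.05},{"translation":[0.006,0,0],"rot":[0,0,0],"jaw":0.05},{"translation":[0.006,0,0],"rot":[0,0,0],"jaw":0.05},{"translation":[0.006,0,0],"rot":[0,0,0],"jaw":0.05},{"translation":[0.006,0,0],"rot":[0,0,0],"jaw":0.05},{"translation":[0.006,0,0],"rot":[0,0,0],"jaw":0.05},{"translation":[0.006,0,0],"rot":[0,0,0],"jaw":0.05}]'
python3 -c "
from h import *
plan([.6085,-.1968,.028],9.5)
im=optics.get_image('wrist'); cv2.imwrite('pics/d_wrist.png',im[:,:,::-1])"
```

```text
clock: 5.35
position: [0.5934, -0.136, 0.03]
ee_rot: [2.03, 2.395, 0.001]
force: [0.8, -3.7, 2.9]
width: 0.55
t 5.35 pos [ 0.5934 -0.136   0.03  ] yawy 9.43 rot(tool deg) [ 0.1285  0.0898 -0.0665] then trans [-0.0625  0.0048  0.002 ] F [ 0.7826 -3.7239  2.8687] w 0.5502
```

View pics/d_wrist.png

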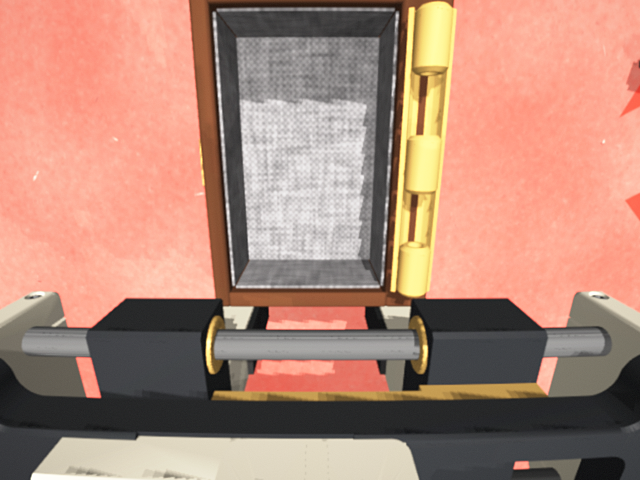

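```bash
python3 -m creep '[{"translation":[0.006,0,0],"rot":[0,0,0],"jaw":0.05},{"translation":[0.006,0,0],"rot":[0,0,0],"jaw":0.05},{"translation":[0.006,0,0],"rot":[0,0,0],"jaw":0.05},{"translation":[0.006,0,0],"rot":[0,0,0],"jaw":0.05},{"translation":[0.006,0,0],"rot":[0,0,0],"jaw":0.05},{"translation":[0.006,0,0],"rot":[0,0,0],"jaw":0.05},{"translation":[0.006,0,0],"rot":[0,0,0],"jaw":0.05}]'
python3 -c "
from h import *
plan([.6085,-.1968,.028],9.5)
im=optics.get_image('top'); cv2.imwrite('pics/e_top.png',cv2.resize(im[180:340,180:380,::-1],None,fx=4,fy=4,interpolation=cv2.INTER_CUBIC))"
```

```text
clock: 5.98
position: [0.5856, -0.0936, 0.0288]
ee_rot: [2.03, 2.397, 0.0]
force: [1.0, -4.7, 3.3]
width: 0.543
t 5.98 pos [ 0.5856 -0.0936  0.0288] yawy 9.47 rot(tool deg) [ 0.0037  0.0035 -0.0328] then trans [-0.1056  0.0055  0.0008] F [ 0.9533 -4.6508  3.2504] w 0.5429
```

View pics/e_top.png

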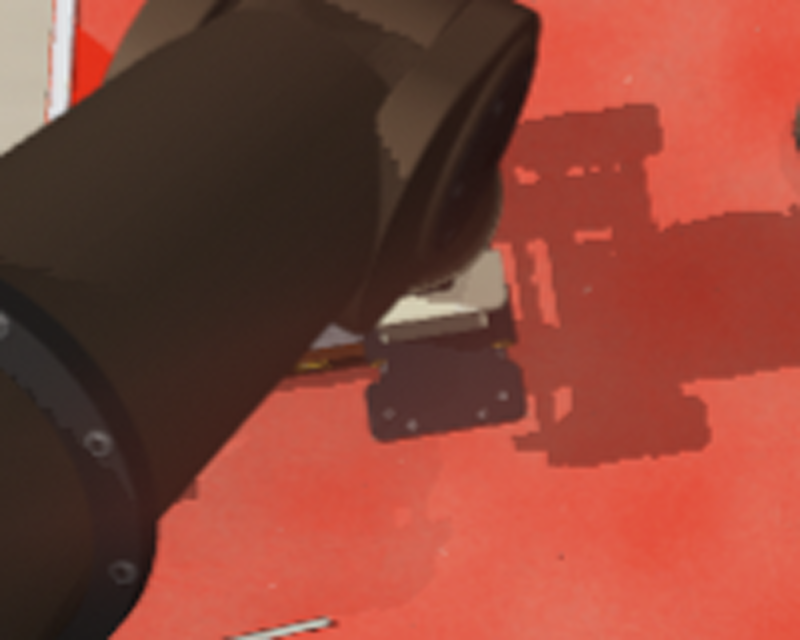

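```bash
python3 -m creep '[{"translation":[0.005,0,0],"rot":[0,0,0],"jaw":0.05},{"translation":[0.005,0,0],"rot":[0,0,0],"jaw":0.05},{"translation":[0.004,0,0],"rot":[0,0,0],"jaw":0.05},{"translation":[0.002,0,0],"rot":[0,0,0],"jaw":0.05}]'
python3 -c "
from h import *
plan([.6085,-.1968,.028],9.5)
im=optics.get_image('scene'); cv2.imwrite('pics/f_scene.png',cv2.resize(im[170:310,150:350,::-1],None,fx=4,fy=4,interpolation=cv2.INTER_CUBIC))"
```

```text
clock: 6.37
position: [0.5828, -0.0773, 0.0285]
ee_rot: [-2.029, -2.397, 0.0]
force: [0.9, -3.5, 0.7]
width: 0.542
t 6.37 pos [ 0.5828 -0.0773  0.0285] yawy 9.51 rot(tool deg) [-0.0334 -0.0341  0.0093] then trans [-0.1221  0.0057  0.0005] F [ 0.8986 -3.4611  0.6948] w 0.5417
```

View pics/f_scene.png

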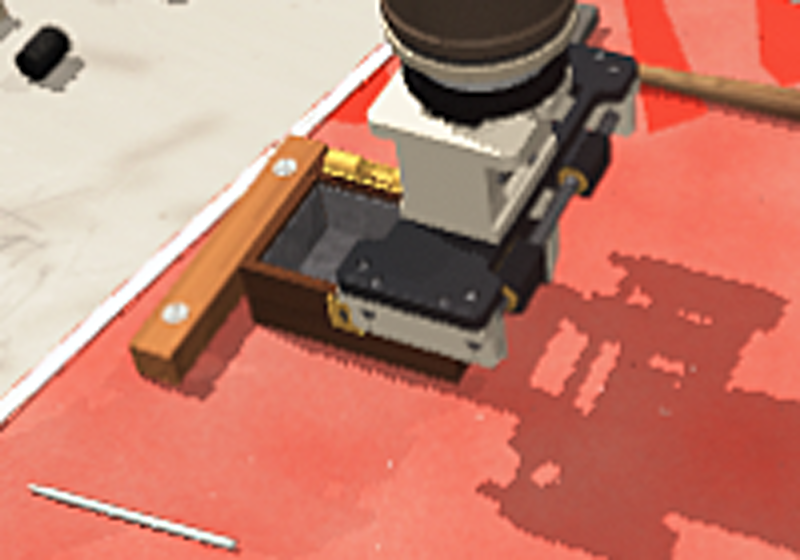

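```bash
python3 -m creep '[{"translation":[0.002,0,0],"rot":[0,0,0],"jaw":0.05},{"translation":[0.002,0,0],"rot":[0,0,0],"jaw":0.05}]'
```

```text
clock: 6.58
position: [0.5821, -0.0743, 0.0285]
ee_rot: [-2.03, -2.397, 0.001]
force: [-0.8, -2.4, -1.4]
width: 0.544
```

```bash
python3 -m creep '[{"translation":[0.002,0,0],"rot":[0,0,0],"jaw":0.05},{"translation":[0.001,0,0],"rot":[0,0,0],"jaw":0.05}]'
```

```text
clock: 6.75
position: [0.5817, -0.071, 0.0285]
ee_rot: [-2.03, -2.397, 0.0]
force: [-0.5, -2.7, -1.7]
width: 0.546
```

```bash
python3 -m creep '[{"translation":[0.002,0,0],"rot":[0,0,0],"jaw":0.05},{"translation":[0.001,0,0],"rot":[0,0,0],"jaw":0.05}]'
```

```text
clock: 6.92
position: [0.5812, -0.068, 0.0286]
ee_rot: [-2.03, -2.397, 0.0]
force: [0.3, -2.6, -2.4]
width: 0.542
```

```bash
python3 -m creep '[{"translation":[0.002,0,0],"rot":[0,0,0],"jaw":0.05},{"translation":[0.002,0,0],"rot":[0,0,0],"jaw":0.05}]'
```

```text
clock: 7.08
position: [0.5807, -0.0643, 0.0287]
ee_rot: [-2.031, -2.397, 0.0]
force: [0.5, -1.4, -1.4]
width: 0.543
```

```bash
python3 -m creep '[{"translation":[0.002,0,0],"rot":[0,0,0],"jaw":0.05},{"translation":[0.001,0,0],"rot":[0,0,0],"jaw":0.05}]'
```

```text
clock: 7.25
position: [0.5809, -0.0641, 0.0291]
ee_rot: [2.029, 2.394, -0.002]
force: [2.2, -12.5, -2.2]
width: 0.545
```

```bash
python3 -c "
from h import *
im=optics.get_image('scene'); cv2.imwrite('pics/g_scene.png',cv2.resize(im[170:310,150:350,::-1],None,fx=4,fy=4,interpolation=cv2.INTER_CUBIC))"
```

```text
(no output)
```

View pics/g_scene.png

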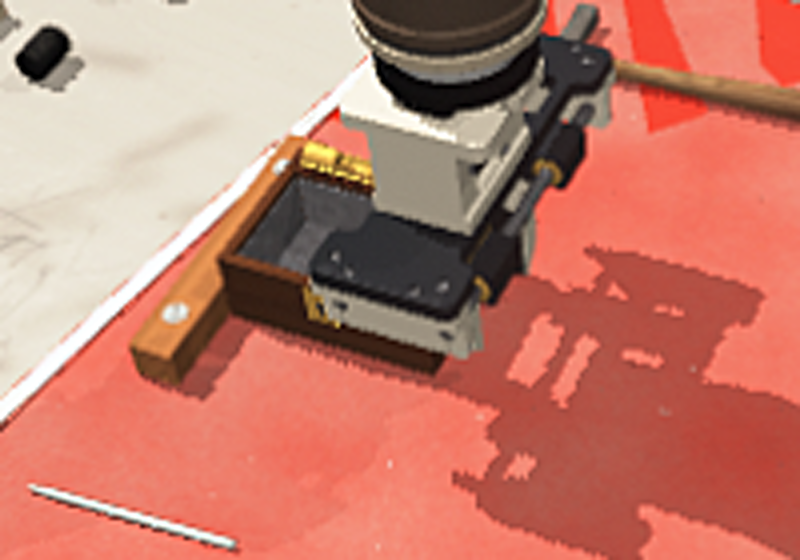

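```bash
python3 -m creep '[{"translation":[0.001,0,0],"rot":[0,0,0],"jaw":0.05},{"translation":[0,0,0],"rot":[0,0,0],"jaw":0.05},{"translation":[0,0,0],"rot":[0,0,0],"jaw":0.05}]'
```

```text
clock: 7.55
position: [0.581, -0.0641, 0.0293]
ee_rot: [2.03, 2.392, -0.003]
force: [1.8, -12.4, -2.2]
width: 0.545
```

```bash
python3 -m creep '[{"translation":[-0.005,0,0],"rot":[0,0,0],"jaw":0.05},{"translation":[-0.03,0,0],"rot":[0,0,0],"jaw":0.05},{"translation":[-0.01,0,-0.03],"rot":[0,0,0],"jaw":0.05},{"translation":[0,0,-0.04],"rot":[0,0,5],"jaw":0.05},{"translation":[0,0,-0.04],"rot":[0,0,5],"jaw":0.05},{"translation":[0,0,-0.04],"rot":[0,0,6.6],"jaw":0.05},{"translation":[-0.03,0,0],"rot":[0,0,0],"jaw":0.05},{"translation":[-0.037,0,0],"rot":[0,0,0],"jaw":0.05}]'
python3 -c "
from h import *
plan([.489,-.4045,.19],-7.2)
im=optics.get_image('wrist'); cv2.imwrite('pics/h_wrist.png',im[:,:,::-1])"
```

```text
clock: 8.22
position: [0.5822, -0.1669, 0.1812]
ee_rot: [2.346, 2.087, 0.009]
force: [-0.1, 0.0, -0.9]
width: 0.547
t 8.22 pos [ 0.5822 -0.1669  0.1812] yawy -6.68 rot(tool deg) [ 0.267  -0.1853  0.5228] then trans [-0.2474 -0.0627 -0.0088] F [-0.1269  0.0135 -0.9194] w 0.5474
```

View pics/h_wrist.png

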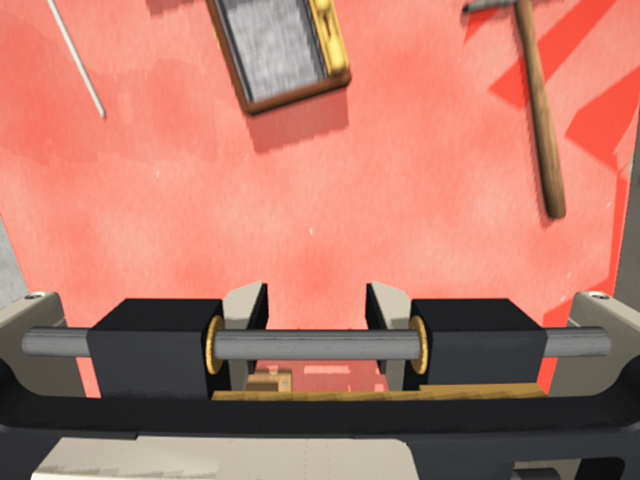

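```bash
python3 -m creep '[{"translation":[-0.0353,-0.009,-0.001],"rot":[0.2,-0.2,0.5],"jaw":0.06},{"translation":[-0.0353,-0.009,-0.001],"rot":[0,0,0],"jaw":0.06},{"translation":[-0.0353,-0.009,-0.001],"rot":[0,0,0],"jaw":0.06},{"translation":[-0.0353,-0.009,-0.001],"rot":[0,0,0],"jaw":0.06},{"translation":[-0.0353,-0.009,-0.001],"rot":[0,0,0],"jaw":0.06},{"translation":[-0.0353,-0.009,-0.001],"rot":[0,0,0],"jaw":0.06},{"translation":[-0.0353,-0.009,-0.001],"rot":[0,0,0],"jaw":0.06},{"translation":[0,0,0],"rot":[0,0,0],"jaw":0.06}]'
python3 -c "
from h import *
plan([.489,-.4045,.19],-7.2)
for n in ('wrist','top'):
  im=optics.get_image(n); cv2.imwrite('pics/i_%s.png'%n,im[:,:,::-1])
im=optics.get_image('scene'); cv2.imwrite('pics/i_scene.png',cv2.resize(im[170:420,150:480,::-1],None,fx=2.4,fy=2.4,interpolation=cv2.INTER_CUBIC))
"
```

```text
clock: 8.93
position: [0.4791, -0.4156, 0.1876]
ee_rot: [2.372, 2.056, -0.014]
force: [-1.2, -1.3, 1.5]
width: 0.653
t 8.93 pos [ 0.4791 -0.4156  0.1876] yawy -8.17 rot(tool deg) [-0.2402  0.4554 -0.9715] then trans [ 0.0123  0.0085 -0.0024] F [-1.24   -1.2569  1.5349] w 0.6528
```

View pics/i_wrist.png

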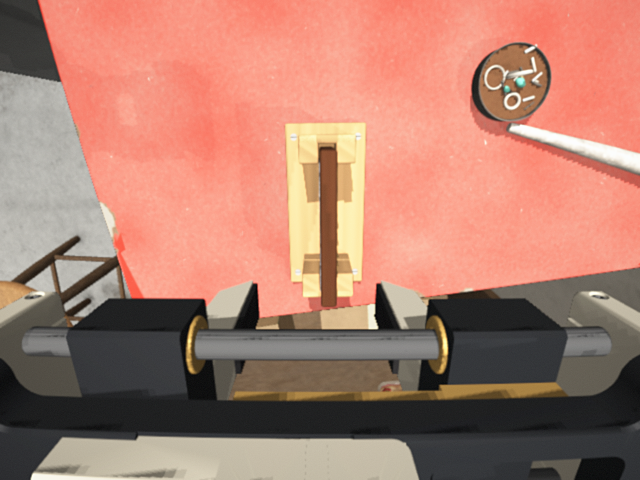

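View pics/i_top.png

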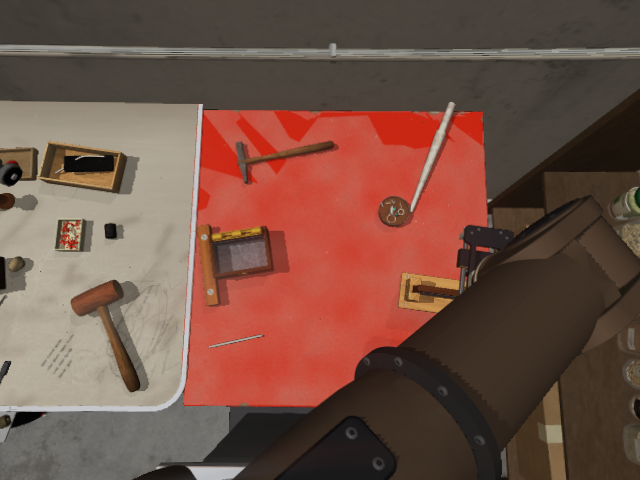

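View pics/i_scene.png

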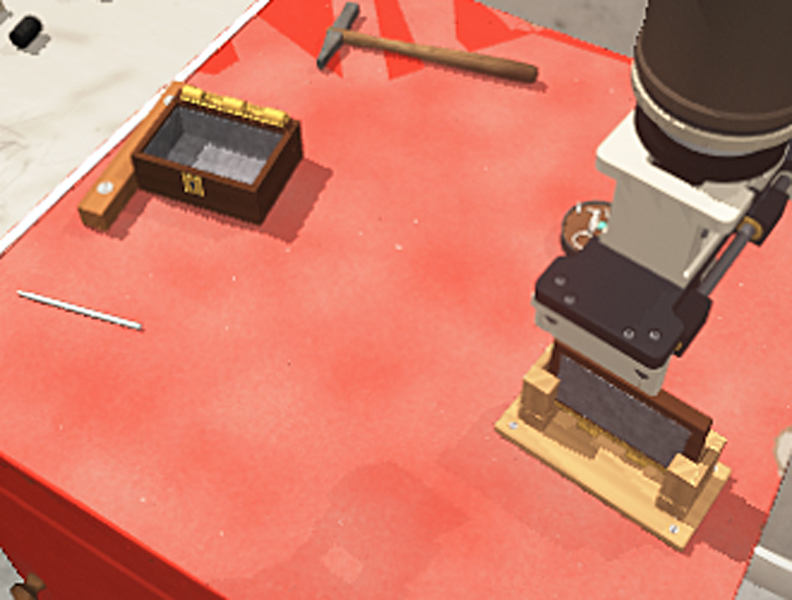

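```bash
python3 - <<'E'
from h import *
from scipy.optimize import least_squares
plan([.489,-.4045,.19],-7.2)
im=cv2.imread("pics/i_wrist.png")
cv2.imwrite("pics/i_c.png",cv2.resize(im[115:315,270:380],None,fx=3,fy=3,interpolation=cv2.INTER_CUBIC))
E
```

```text
t 9.08 pos [ 0.4843 -0.4075  0.1863] yawy -7.67 rot(tool deg) [-0.2096  0.1134 -0.4747] then trans [ 0.0036  0.0043 -0.0037] F [ 0.2863  0.1316 -0.5602] w 0.6506
```

View pics/i_c.png

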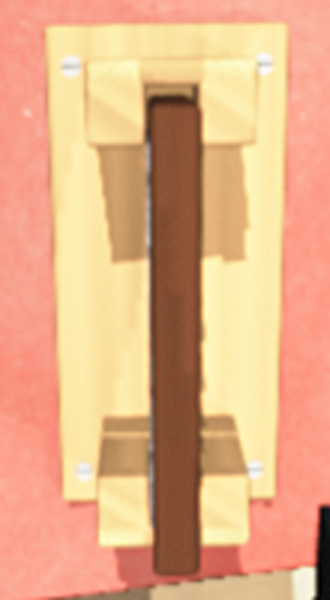

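```bash
python3 - <<'E'
from h import *
plan([.489,-.4045,.19],-7.2)
im=optics.get_image('wrist')[:,:,::-1]
ci=optics.camera_info('wrist')
np.save('ci.npy',ci,allow_pickle=True)
cv2.imwrite("pics/j_c.png",cv2.resize(im[115:335,270:400],None,fx=3,fy=2.7,interpolation=cv2.INTER_CUBIC))
cv2.imwrite("pics/j.png",im)
for th in ('lid_center','lid_knuckle_left'): print(optics.pinpoint('wrist',th))
plan([.489,-.4045,.19],-7.2)
E
```

```text
t 9.08 pos [ 0.4843 -0.4075  0.1863] yawy -7.67 rot(tool deg) [-0.2096  0.1134 -0.4747] then trans [ 0.0036  0.0043 -0.0037] F [ 0.2863  0.1316 -0.5602] w 0.6506
[{'location': [321.2, 232.5], 'score': 0.62}]
[]
t 9.23 pos [ 0.4854 -0.4062  0.1863] yawy -7.48 rot(tool deg) [-0.2016  0.1186 -0.284 ] then trans [ 0.0021  0.0034 -0.0037] F [-0.1602  0.0076 -0.1776] w 0.6545
```

View pics/j_c.png

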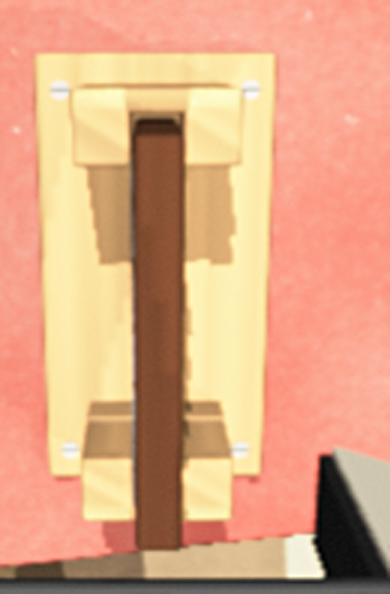

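```bash
python3 - <<'E'
from h import *
from scipy.optimize import least_squares
ci=np.load('ci.npy',allow_pickle=True).item()
def fit(P,loc,x0):
    f=lambda p: np.concatenate([proj(ci,Ro.from_euler('z',p[2]).as_matrix()@l+[p[0],p[1],0])-q for l,q in zip(loc,P)])
    r=least_squares(f,x0);print(r.x,np.degrees(r.x[2]),"\n",r.fun.reshape(-1,2))
sc=lambda P:np.array(P)/[3,2.7]+[270,115]
fit(sc([(133,120),(184,120),(182,549),(136,549)]),np.array([(-.006,.058,.101),(.006,.058,.101),(.006,-.058,.101),(-.006,-.058,.101)]),[.49,-.4,-.12])
fit(sc([(36,55),(275,53),(260,475),(52,475)]),np.array([(-.037,.078,.01),(.037,.078,.01),(.037,-.078,.01),(-.037,-.078,.01)]),[.49,-.4,-.12])
plan([.489,-.4045,.19],-7.2)
E
```

```text
[ 0.4903 -0.3991 -0.1256] -7.198878527591469 
 [[-0.5373  1.4633]
 [ 0.5625  1.3541]
 [ 0.1677 -1.8998]
 [-0.1934 -1.8325]]
[ 0.4903 -0.4018 -0.1263] -7.237272896164127 
 [[-0.9627 -0.5203]
 [ 0.9393 -0.244 ]
 [ 0.9012  0.4316]
 [-0.8792  0.7109]]
t 9.23 pos [ 0.4854 -0.4062  0.1863] yawy -7.48 rot(tool deg) [-0.2016  0.1186 -0.284 ] then trans [ 0.0021  0.0034 -0.0037] F [-0.1602  0.0076 -0.1776] w 0.6545
```

```bash
python3 -m creep '[{"translation":[0.0038,0.0042,0.02],"rot":[-0.2,0.1,-0.2],"jaw":0.06},{"translation":[0,0,0.022],"rot":[0,0,0],"jaw":0.06},{"translation":[0,0,0.022],"rot":[0,0,0],"jaw":0.06},{"translation":[0,0,0.022],"rot":[0,0,0],"jaw":0.06},{"translation":[0,0,0.016],"rot":[0,0,0],"jaw":0.06},{"translation":[0,0,0],"rot":[0,0,0],"jaw":0.04},{"translation":[0,0,0],"rot":[0,0,0],"jaw":0.03}]'
python3 -c "
from h import *
plan([.490,-.403,.084],-7.2)
im=optics.get_image('wrist'); cv2.imwrite('pics/k_wrist.png',im[:,:,::-1])
"
```

```text
clock: 9.82
position: [0.4892, -0.4036, 0.0842]
ee_rot: [-2.358, -2.074, 0.002]
force: [-0.5, -0.3, 1.0]
width: 0.559
t 9.82 pos [ 0.4892 -0.4036  0.0842] yawy -7.33 rot(tool deg) [-0.0808  0.0311 -0.1325] then trans [0.0007 0.0007 0.0002] F [-0.4764 -0.2665  1.0276] w 0.5587
```

View pics/k_wrist.png

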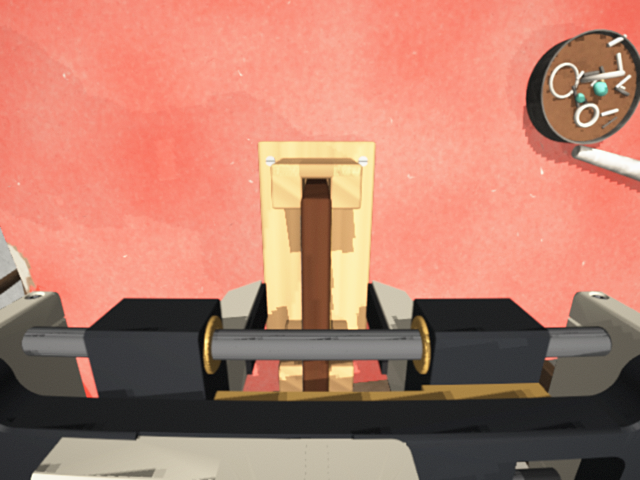

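```bash
python3 -m creep '[{"translation":[0,0,0],"rot":[0,0,0],"jaw":0.014},{"translation":[0,0,0],"rot":[0,0,0],"jaw":0.014},{"translation":[0,0,0],"rot":[0,0,0],"jaw":0.014},{"translation":[0,0,0],"rot":[0,0,0],"jaw":0.0},{"translation":[0,0,0],"rot":[0,0,0],"jaw":0.0},{"translation":[0,0,0],"rot":[0,0,0],"jaw":0.0},{"translation":[0,0,0],"rot":[0,0,0],"jaw":0.0},{"translation":[0,0,0],"rot":[0,0,0],"jaw":0.0}]' 25
```

```text
clock: 10.53
position: [0.489, -0.4051, 0.0849]
ee_rot: [2.36, 2.072, -0.002]
force: [-0.3, 1.5, 4.2]
width: 0.127
```

```bash
python3 -m creep '[{"translation":[0,0,-0.005],"rot":[0,0,0],"jaw":0.0},{"translation":[0,0,-0.008],"rot":[0,0,0],"jaw":0.0},{"translation":[0,0,-0.012],"rot":[0,0,0],"jaw":0.0},{"translation":[0,0,-0.015],"rot":[0,0,0],"jaw":0.0},{"translation":[0,0,-0.02],"rot":[0,0,0],"jaw":0.0},{"translation":[0,0,-0.02],"rot":[0,0,0],"jaw":0.0},{"translation":[0,0,-0.02],"rot":[0,0,0],"jaw":0.0},{"translation":[0,0,0],"rot":[0,0,0],"jaw":0.0},{"translation":[0,0,0],"rot":[0,0,0],"jaw":0.0}]'
python3 -c "
from h import *
plan([.490,-.403,.184],-7.2)
for n in ('wrist','scene'):
  im=optics.get_image(n); cv2.imwrite('pics/l_%s.png'%n,im[:,:,::-1])
"
```

```text
clock: 11.28
position: [0.4893, -0.4055, 0.1864]
ee_rot: [2.358, 2.07, -0.001]
force: [0.6, 0.1, -2.5]
width: 0.132
t 11.28 pos [ 0.4893 -0.4055  0.1864] yawy -7.43 rot(tool deg) [ 0.1487  0.1697 -0.2301] then trans [0.0025 0.0004 0.0024] F [ 0.5914  0.0518 -2.4947] w 0.1318
```

View pics/l_wrist.png

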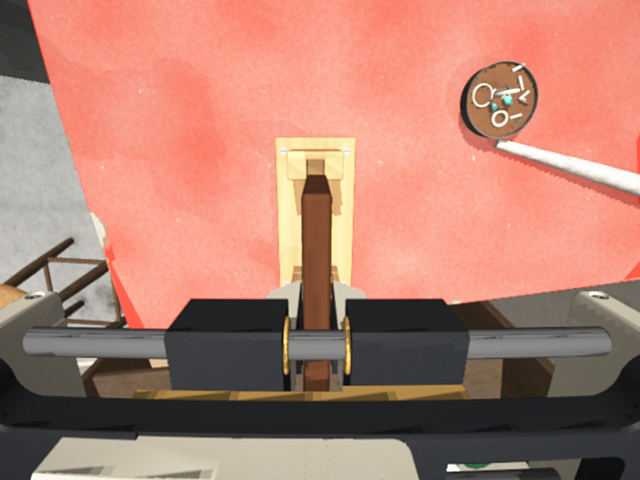

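View pics/l_scene.png

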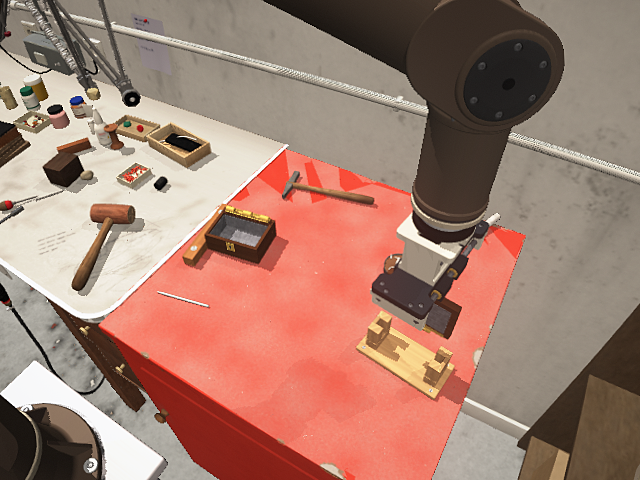

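```bash
python3 - <<'E'
import cv2
a=cv2.imread("pics/i_top.png")[215:315,190:290]
cv2.imwrite("pics/m_top.png",cv2.resize(a,None,fx=6,fy=6,interpolation=cv2.INTER_CUBIC))
a=cv2.imread("pics/l_scene.png")[195:275,175:285]
cv2.imwrite("pics/m_scene.png",cv2.resize(a,None,fx=7,fy=7,interpolation=cv2.INTER_CUBIC))
E
```

```text
(no output)
```

View pics/m_top.png

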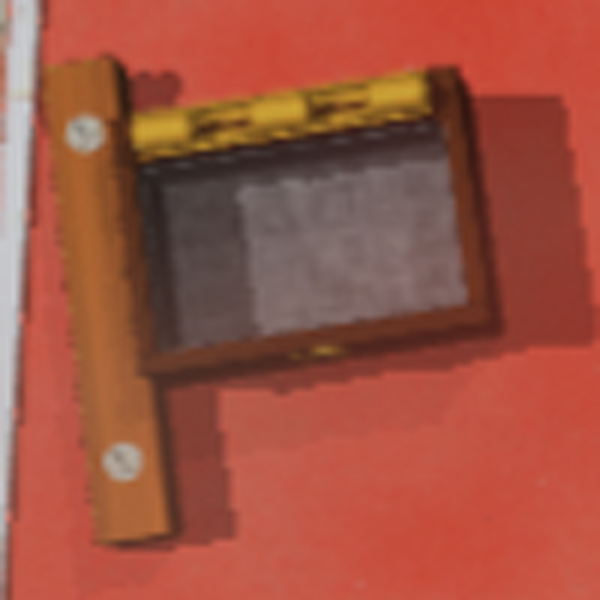

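View pics/m_scene.png

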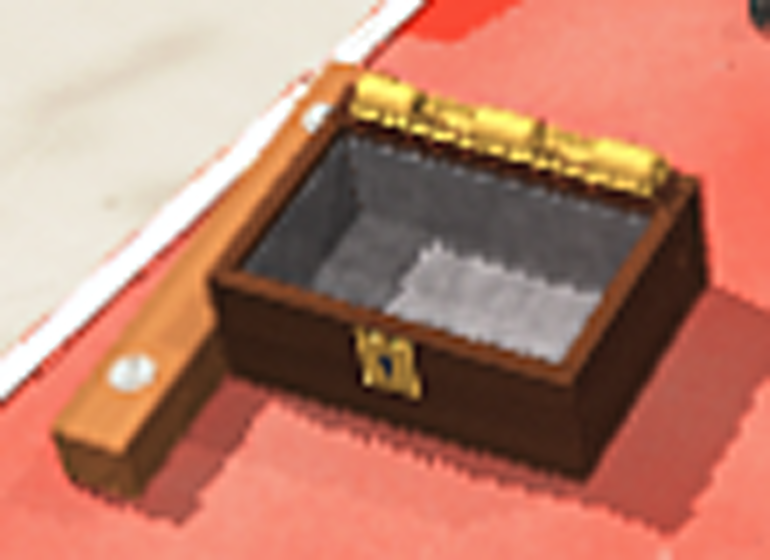

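```bash
python3 - <<'E'
from h import *
im=optics.get_image('top');C={n:optics.camera_info(n) for n in("scene","top","wrist")}
cv2.imwrite('pics/m2_top.png',im[:,:,::-1])
for th in ["box_center","box_hinge","box_gap_left","box_gap_right","lid_center","lid_knuckle_left","lid_knuckle_right","bench_stop"]:
    ob=[]
    for n in ("scene","top"):
        r=optics.pinpoint(n,th)
        print(th,n,[(np.round(q["location"],1).tolist(),round(q["score"],2)) for q in r[:3]])
        if r: ob.append((C[n],np.array(r[0]["location"])))
    if len(ob)==2: print("   ",*tri(ob))
plan([0,0,0],-7.2)
print(proj(C['wrist'],[.490,-.405,.2025]),atz(C['wrist'],(316.5,195),.2025))
E
```

```text
box_center scene [([242.6, 233.8], 0.6)]
box_center top [([239.5, 249.9], 0.87)]
    [0.5801 0.0104 0.0121] [array([-0.4,  0. ]), array([ 0.3, -0.3])]
box_hinge scene [([249.7, 212.3], 0.63)]
box_hinge top [([235.5, 235.1], 0.73), ([243.2, 253.4], 0.71), ([225.8, 235.4], 0.45)]
    [0.6062 0.0093 0.054 ] [array([-2.1,  0.2]), array([ 1.7, -1.3])]
box_gap_left scene [([241.5, 209.5], 0.72)]
box_gap_left top [([224.0, 237.2], 0.86)]
    [0.6028 0.0308 0.0545] [array([-3. ,  0.3]), array([ 2.5, -2. ])]
box_gap_right scene [([255.2, 213.8], 0.91), ([328.1, 193.5], 0.21)]
box_gap_right top [([247.3, 232.5], 0.61)]
    [ 0.6073 -0.0115  0.0594] [array([ 0.5, -0.1]), array([-0.4,  0.3])]
lid_center scene [([421.3, 306.5], 0.96)]
lid_center top [([460.2, 288.9], 0.75)]
    [ 0.4904 -0.4093  0.1588] [array([ 0.9, -0.2]), array([-0.7,  0.4])]
lid_knuckle_left scene []
lid_knuckle_left top [([441.9, 288.4], 0.6)]
lid_knuckle_right scene []
lid_knuckle_right top [([222.2, 237.1], 0.18)]
bench_stop scene [([209.6, 235.8], 0.94)]
bench_stop top [([210.8, 261.5], 0.61), ([225.2, 238.9], 0.46)]
    [ 0.5536  0.0775 -0.0048] [array([ 1.8, -0.2]), array([-1.4,  1.2])]
t 12.23 pos [ 0.4889 -0.4049  0.1846] yawy -7.43 rot(tool deg) [ 0.0043  0.099  -0.2321] then trans [ 0.3404 -0.5358  0.1846] F [ 0.8265  0.1166 -1.1158] w 0.1326
[320.2656 336.9414] [ 0.4963 -0.3443  0.2025]
```

```bash
cat > fitbox.py <<'E'
from h import *
from scipy.optimize import least_squares
C={n:optics.camera_info(n) for n in("scene","top")}
T=lambda P:np.array(P,float)/6+[190,215]
S=lambda P:np.array(P,float)/7+[175,195]
top=[((-.045,.06,.045),(148,368)),((-.045,-.06,.045),(491,320)),((.045,-.06,.045),(460,68))]+[((.036,y,.057),p) for y,p in zip([.05,.03,.01,-.01,-.03,-.05],[(133,138),(188,128),(248,118),(303,109),(372,97),(433,88)])]
sc=[((-.045,.06,.045),(212,283)),((-.045,-.06,.045),(575,383)),((.045,-.06,.045),(703,182)),((-.045,-.06,0),(585,482)),((-.045,.06,0),(228,372)),((.045,-.06,0),(708,282))]
def run(sets,x0=(.57,.005,.17)):
    def f(p):
        R=Ro.from_euler('z',p[2]).as_matrix();o=[]
        for n,L,Q in sets:
            for l,q in L: o.append(proj(C[n],R@np.array(l)+[p[0],p[1],0])-Q([q])[0])
        return np.concatenate(o)
    r=least_squares(f,x0,loss='soft_l1');print(r.x,np.degrees(r.x[2]));print(np.round(f(r.x).reshape(-1,2),1).tolist());return r.x
a=run([("top",top,T)]);b=run([("scene",sc,S)]);c=run([("top",top,T),("scene",sc,S)])
for p in(a,b,c): print("hinge",[p[0]+.036*np.cos(p[2]),p[1]+.036*np.sin(p[2])])
E
python3 fitbox.py
```

```text
[0.5703 0.0032 0.1754] 10.04692679652097
[[-1.0, 2.0], [0.5, 0.3], [-0.5, -0.4], [0.1, -0.3], [0.8, -0.3], [0.5, -0.2], [1.1, -0.3], [-0.6, 0.1], [-1.0, 0.1]]
[0.57   0.0031 0.1676] 9.600443875507
[[-1.4, -0.9], [-0.5, 0.3], [0.1, -1.0], [0.3, 0.8], [0.3, 1.1], [0.9, -0.5]]
[0.5702 0.0033 0.172 ] 9.856400559005767
[[-1.1, 2.0], [0.5, 0.5], [-0.5, -0.3], [0.2, -0.4], [0.8, -0.3], [0.6, -0.2], [1.2, -0.2], [-0.6, 0.2], [-1.0, 0.2], [-1.4, -0.9], [-0.4, 0.1], [0.1, -1.2], [0.4, 0.6], [0.3, 1.1], [0.8, -0.7]]
hinge [np.float64(0.6057592781146721), np.float64(0.009522856148305999)]
hinge [np.float64(0.6055289262585197), np.float64(0.009074681146200315)]
hinge [np.float64(0.6057075066697187), np.float64(0.009446370155556827)]
```

```bash
python3 -m creep '[{"translation":[0,0,0],"rot":[0,0,-5.7],"jaw":0.0},{"translation":[0,0,0],"rot":[0,0,-5.7],"jaw":0.0},{"translation":[0,0,0],"rot":[0,0,-5.7],"jaw":0.0},{"translation":[0,0,0],"rot":[0,0,0],"jaw":0.0}]'
python3 -c "
from h import *
plan([.6057,.0085,.185],9.7)
"
```

```text
clock: 12.57
position: [0.4888, -0.405, 0.1848]
ee_rot: [2.02, 2.404, -0.002]
force: [-0.6, -0.6, -1.1]
width: 0.13
t 12.57 pos [ 0.4888 -0.405   0.1848] yawy 9.93 rot(tool deg) [-0.0151  0.1019  0.2256] then trans [ 0.3879  0.1849 -0.0002] F [-0.6362 -0.6117 -1.0929] w 0.1302
```

```bash
python3 -m creep '[{"translation":[0.015,0.0072,0],"rot":[0,0,0.2],"jaw":0.0},{"translation":[0.03,0.0143,0],"rot":[0,0,0],"jaw":0.0},{"translation":[0.037,0.0176,0],"rot":[0,0,0],"jaw":0.0},{"translation":[0.037,0.0176,0],"rot":[0,0,0],"jaw":0.0},{"translation":[0.037,0.0176,0],"rot":[0,0,0],"jaw":0.0},{"translation":[0.037,0.0176,0],"rot":[0,0,0],"jaw":0.0},{"translation":[0.037,0.0176,0],"rot":[0,0,0],"jaw":0.0},{"translation":[0.037,0.0176,0],"rot":[0,0,0],"jaw":0.0},{"translation":[0.037,0.0176,0],"rot":[0,0,0],"jaw":0.0},{"translation":[0.037,0.0176,0],"rot":[0,0,0],"jaw":0.0},{"translation":[0.03,0.0143,0],"rot":[0,0,0],"jaw":0.0},{"translation":[0.0169,0.0083,0],"rot":[0,0,0],"jaw":0.0}]'
python3 -c "
from h import *
plan([.6057,.0085,.150],9.7)
"
```

```text
clock: 13.57
position: [0.6082, 0.0141, 0.1837]
ee_rot: [-2.028, -2.399, -0.001]
force: [0.2, 0.4, -1.8]
width: 0.128
t 13.57 pos [0.6082 0.0141 0.1837] yawy 9.56 rot(tool deg) [ 0.0037 -0.0311 -0.1382] then trans [-0.0051 -0.0034  0.0337] F [ 0.1683  0.3612 -1.8054] w 0.1282
```

```bash
python3 -m creep '[{"translation":[0,0,0.01],"rot":[0,0,0],"jaw":0.0},{"translation":[0,0,0.01],"rot":[0,0,0],"jaw":0.0},{"translation":[0,0,0.01],"rot":[0,0,0],"jaw":0.0},{"translation":[0,0,0],"rot":[0,0,0],"jaw":0.0},{"translation":[0,0,0],"rot":[0,0,0],"jaw":0.0}]'
python3 - <<'E'
from h import *
plan([.6057,.0085,.150],9.7)
for n in ('wrist','scene','top'):
  im=optics.get_image(n); cv2.imwrite('pics/n_%s.png'%n,im[:,:,::-1])
plan([.6057,.0085,.150],9.7)
np.save('ciw.npy',optics.camera_info('wrist'))
a=cv2.imread("pics/n_scene.png")[140:270,170:300]
cv2.imwrite("pics/n_sc.png",cv2.resize(a,None,fx=6,fy=4.6,interpolation=cv2.INTER_CUBIC))
E
```

```text
clock: 13.98
position: [0.6066, 0.0065, 0.1531]
ee_rot: [2.034, 2.394, -0.005]
force: [0.4, -0.4, -1.8]
width: 0.129
t 13.98 pos [0.6066 0.0065 0.1531] yawy 9.29 rot(tool deg) [-0.1348  0.1182 -0.4115] then trans [ 0.0021 -0.0005  0.0031] F [ 0.4152 -0.4031 -1.7675] w 0.1289
t 14.13 pos [0.6076 0.0072 0.1544] yawy 9.37 rot(tool deg) [ 0.0102  0.1057 -0.3278] then trans [ 0.0016 -0.0016  0.0044] F [ 0.0239  0.1013 -1.1848] w 0.1263
```

View pics/n_sc.png

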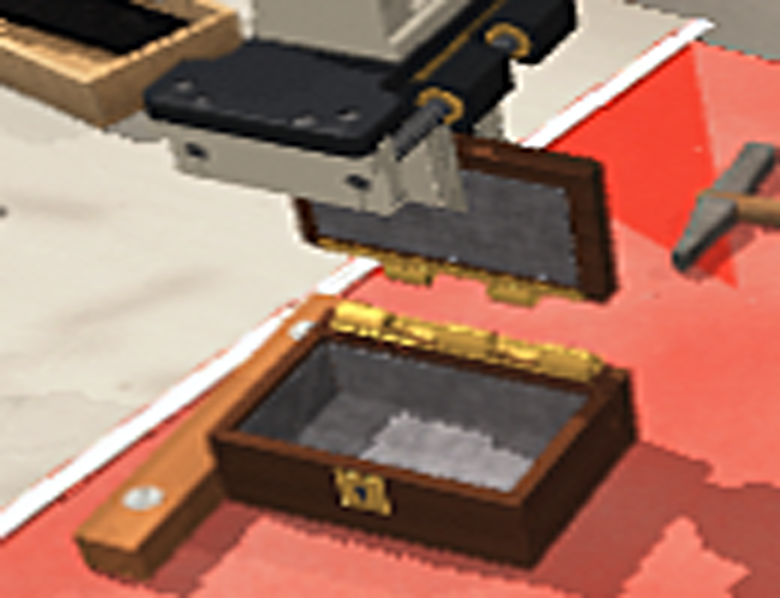

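View pics/n_wrist.png

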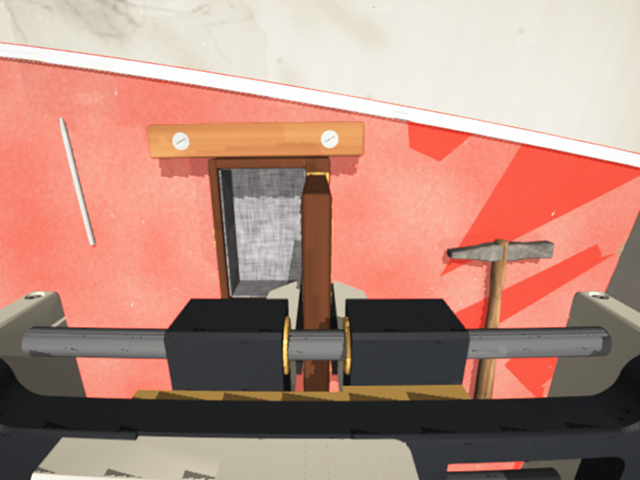

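View pics/n_top.png

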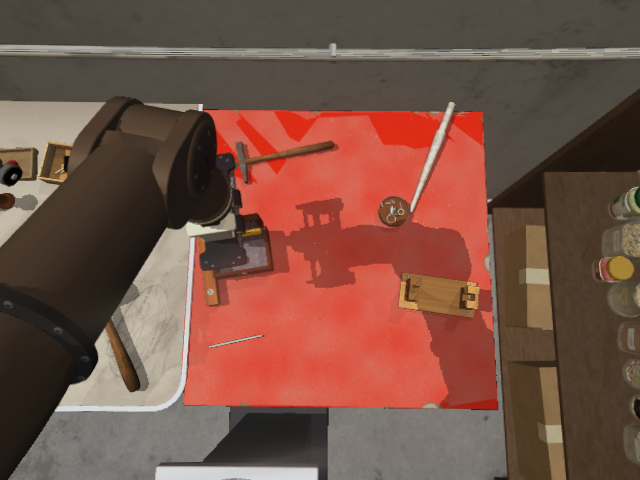

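```bash
python3 -m creep '[{"translation":[0,0,0],"rot":[0,0,0],"jaw":0.0},{"translation":[0,0,0],"rot":[0,0,0],"jaw":0.0},{"translation":[0,0,0],"rot":[0,0,0],"jaw":0.0},{"translation":[0,0,0],"rot":[0,0,0],"jaw":0.0}]'
python3 - <<'E'
from h import *
plan([.6057,.0085,.150],9.7)
im=optics.get_image('scene'); cv2.imwrite('pics/o_scene.png',im[:,:,::-1])
a=cv2.imread("pics/o_scene.png")[160:225,210:280]
cv2.imwrite("pics/o_sc.png",cv2.resize(a,None,fx=10,fy=9,interpolation=cv2.INTER_CUBIC))
plan([.6057,.0085,.150],9.7)
E
```

```text
clock: 14.47
position: [0.6075, 0.0081, 0.1541]
ee_rot: [2.03, 2.396, -0.002]
force: [-0.1, -0.4, -1.3]
width: 0.128
t 14.47 pos [0.6075 0.0081 0.1541] yawy 9.46 rot(tool deg) [-0.0052  0.0911 -0.2363] then trans [ 0.0007 -0.0017  0.0041] F [-0.0654 -0.3573 -1.3339] w 0.1276
t 14.52 pos [0.6074 0.0082 0.154 ] yawy 9.47 rot(tool deg) [-0.011   0.0901 -0.2286] then trans [ 0.0006 -0.0017  0.004 ] F [ 0.1819  0.2494 -1.6243] w 0.127
```

View pics/o_sc.png

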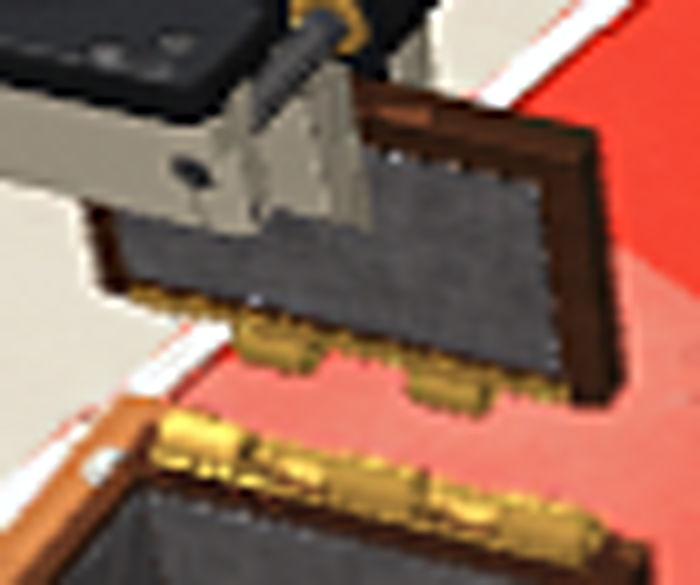

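```bash
cat > ov.py <<'E'
from h import *
import sys
def overlay(src,out,x0,y0,w,h,fx,fy,tcp,yaw,d,e=0,hinge=(.6057,.0094),byaw=9.75,kz=.0649):
    ci=optics.camera_info('scene'); im=cv2.imread(src)[y0:y0+h,x0:x0+w]; im=cv2.resize(im,None,fx=fx,fy=fy,interpolation=cv2.INTER_CUBIC)
    R=Ro.from_euler('z',np.radians(yaw)).as_matrix(); o=np.array(tcp)-[0,0,kz]+R@[e,d,0]
    P=lambda X:tuple(int(round(v)) for v in ((proj(ci,X)-[x0-.5,y0-.5])*[fx,fy]))
    def line(a,b,c): cv2.line(im,P(a),P(b),c,1,cv2.LINE_AA)
    L=lambda x,y,z:o+R@[x,y,z]
    c=(255,255,0)
    for x in(-.006,.006):
        q=[L(x,-.058,.008),L(x,.058,.008),L(x,.058,.081),L(x,-.058,.081)]
        for i in range(4): line(q[i],q[(i+1)%4],c if x<0 else (255,0,255))
    for s in(1,-1):
        for y in(s*.02-.0085,s*.02+.0085):
            pts=[L(.006*np.cos(t),y,.006*np.sin(t)) for t in np.linspace(0,6.28,13)]
            for i in range(12): line(pts[i],pts[i+1],(0,255,0))
    RB=Ro.from_euler('z',np.radians(byaw)).as_matrix();hb=np.array([hinge[0],hinge[1],.051])
    for y0_ in(.05,.03,.01,-.01,-.03,-.05):
        pts=[hb+RB@[.006*np.cos(t),y0_,.006*np.sin(t)] for t in np.linspace(0,6.28,13)]
        for i in range(12): line(pts[i],pts[i+1],(255,0,0))
    cv2.imwrite(out,im)
E
python3 -c "
from ov import *
overlay('pics/o_scene.png','pics/o_ov.png',210,160,70,65,11,9,(.6075,.0082,.154),9.47,0)"
```

```text
(no output)
```

View pics/o_ov.png

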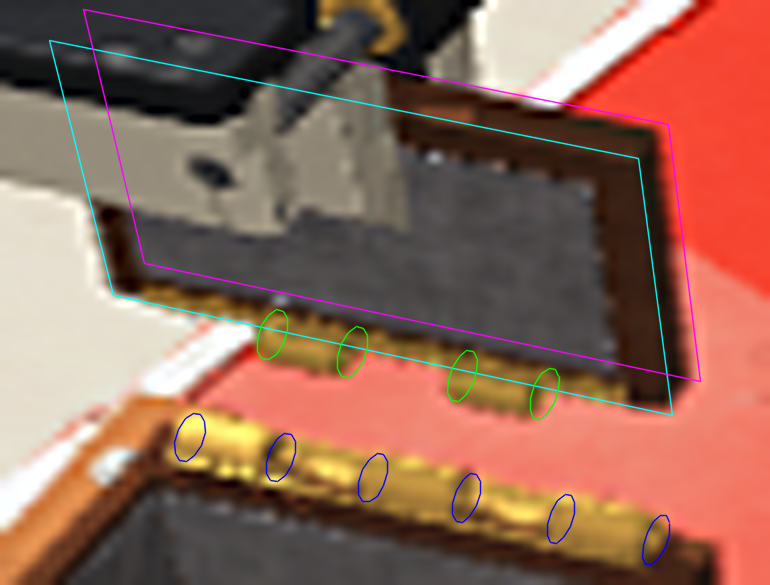

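```bash
python3 -m creep '[{"translation":[0.0006,-0.0017,0.006],"rot":[0,0.1,-0.25],"jaw":0.0},{"translation":[0,0,0.006],"rot":[0,0,0],"jaw":0.0},{"translation":[0,0,0.005],"rot":[0,0,0],"jaw":0.0},{"translation":[0,0,0.004],"rot":[0,0,0],"jaw":0.0},{"translation":[0,0,0],"rot":[0,0,0],"jaw":0.0},{"translation":[0,0,0],"rot":[0,0,0],"jaw":0.0},{"translation":[0,0,0],"rot":[0,0,0],"jaw":0.0},{"translation":[0,0,0],"rot":[0,0,0],"jaw":0.0}]'
python3 - <<'E'
from ov import *
plan([.6057,.0085,.116],9.7)
im=optics.get_image('scene'); cv2.imwrite('pics/p_scene.png',im[:,:,::-1])
plan([.6057,.0085,.116],9.7)
s=arm.observe();yw=np.degrees(np.arctan2(*Ro.from_rotvec(s['ee_rot']).as_matrix()[[1,0],1]))
overlay('pics/p_scene.png','pics/p_ov.png',215,175,65,50,12,12,s['position'],yw,0)
a=cv2.imread("pics/p_scene.png")[175:225,215:280]
cv2.imwrite("pics/p_sc.png",cv2.resize(a,None,fx=12,fy=12,interpolation=cv2.INTER_LANCZOS4))
E
```

```text
clock: 15.18
position: [0.6058, 0.0084, 0.1331]
ee_rot: [-2.025, -2.402, -0.0]
force: [0.3, -0.0, -1.0]
width: 0.129
t 15.18 pos [0.6058 0.0084 0.1331] yawy 9.72 rot(tool deg) [ 0.0011 -0.0011  0.0213] then trans [ 0.0001 -0.0001  0.0171] F [ 0.3261 -0.0237 -1.0382] w 0.1291
t 15.23 pos [0.6058 0.0084 0.1331] yawy 9.72 rot(tool deg) [-0.0005 -0.0005  0.0185] then trans [ 0.0001 -0.0001  0.0171] F [ 0.2349  0.5496 -1.8322] w 0.1283
```

View pics/p_sc.png

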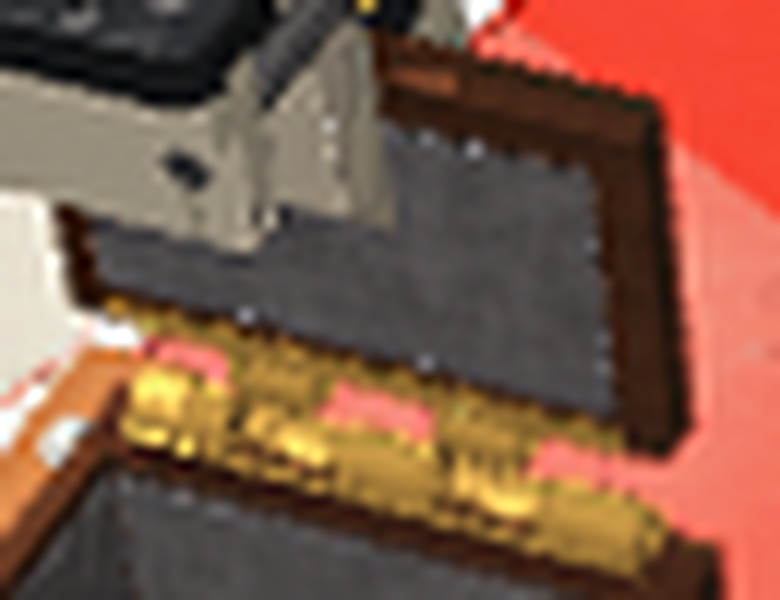

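View pics/p_ov.png

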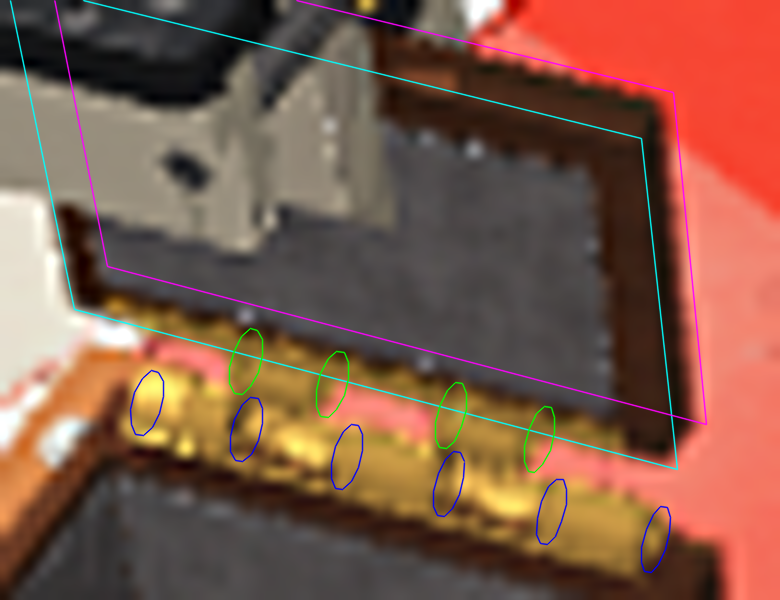

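```bash
python3 - <<'E'
from ov import *
im=optics.get_image('wrist'); cv2.imwrite('pics/q_wrist.png',im[:,:,::-1])
a=im[140:300,190:390,::-1]
cv2.imwrite("pics/q_w.png",cv2.resize(a,None,fx=4,fy=3.7,interpolation=cv2.INTER_LANCZOS4))
ci=optics.camera_info('wrist'); s=arm.observe(); R=Ro.from_rotvec(s['ee_rot']).as_matrix(); print("cam in tool",R.T@(-ci['R'].T@ci['t']-s['position']), "axes",R.T@ci['R'].T)
Rb=Ro.from_euler('z',np.radians(9.72)).as_matrix()
for e in (0,.002):
  print(e,[np.round(proj(ci,np.array([.6057,.0094,.051])+Rb@[e+x,.05,z]),1) for x,z in((0,0.006),(-.006,0),(.006,0))])
  print([np.round(proj(ci,s['position']+Rb@[x,.058,-.0649+z]),1) for x,z in((-.006,.008),(.006,.008),(-.006,.081),(.006,.081))])
sc=optics.camera_info('scene')
H=np.array([.6057,.0094,.051]);print("hinge scene",proj(sc,H),proj(sc,s['position']-[0,0,.0649+.0172]))
E
```

```text
cam in tool [ 0.0812  0.0003 -0.1449] axes [[-0.0002 -0.9554 -0.2954]
 [ 1.     -0.     -0.0005]
 [ 0.0004 -0.2954  0.9554]]
0 [array([316.2, 185.7]), array([307.2, 184.5]), array([325.2, 184.5])]
[array([305.9, 178.3]), array([326.2, 178.3]), array([300.1, 200.3]), array([331.4, 200.3])]
0.002 [array([319.3, 185.7]), array([310.2, 184.5]), array([328.2, 184.5])]
[array([305.9, 178.3]), array([326.2, 178.3]), array([300.1, 200.3]), array([331.4, 200.3])]
hinge scene [247.615  213.6579] [248.0047 213.7711]
```

View pics/q_w.png

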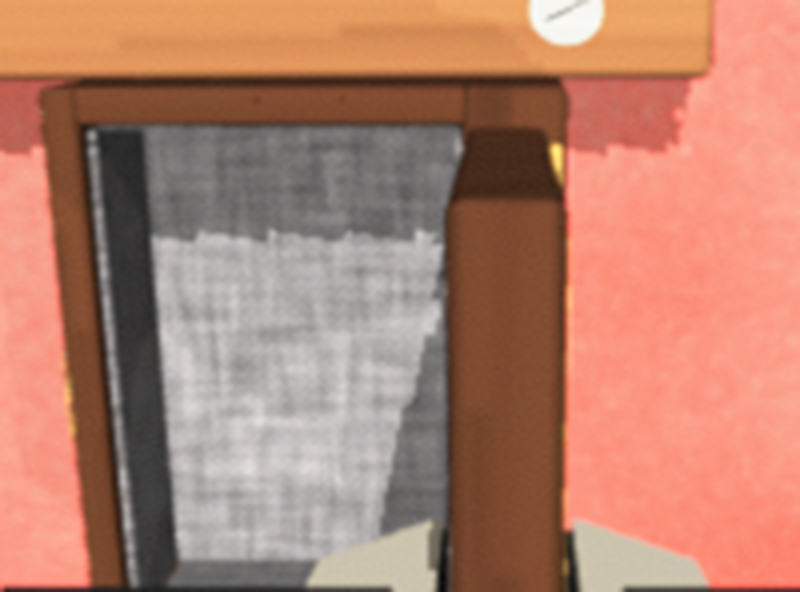

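```bash
python3 - <<'E'
from h import *
ci=optics.camera_info('wrist'); s=arm.observe()
Rb=Ro.from_euler('z',np.radians(9.72)).as_matrix()
H=np.array([.6057,.0094,0])
for nm,l in {"BL outer":(.009,.06,.045),"FL outer":(-.081,.06,.045),"FL inner":(-.074,.053,.045),"gutL":(0,.05,.05)}.items(): print(nm,proj(ci,H+Rb@l))
for px in [(42,90),(566,84),(88,124),(464,124)]:
    q=np.array(px)/[4,3.7]+[190,140]; print(q, "local from hinge",Rb.T@(atz(ci,q,.045)-[*H[:2],.045]))
for px,z in [((463,128),.0762),((548,128),.0762),((445,198),.1492),((565,198),.1492)]:
    q=np.array(px)/[4,3.7]+[190,140]; print(q,"lid local to tcp",Rb.T@(atz(ci,q,z)-s['position']))
E
```

```text
BL outer [329.5228 168.5029]
FL outer [197.0819 168.9528]
FL inner [208.1751 179.2482]
gutL [316.2048 184.3143]
[200.5    164.3243] local from hinge [-0.0784  0.0631  0.    ]
[331.5    162.7027] local from hinge [ 0.0103  0.0638 -0.    ]
[212.     173.5135] local from hinge [-0.071   0.0569 -0.    ]
[306.     173.5135] local from hinge [-0.0069  0.0567 -0.    ]
[305.75   174.5946] lid local to tcp [-0.006   0.0601 -0.057 ]
[327.     174.5946] lid local to tcp [ 0.0065  0.0601 -0.057 ]
[301.25   193.5135] lid local to tcp [-0.0055  0.0606  0.016 ]
[331.25   193.5135] lid local to tcp [0.0059 0.0606 0.016 ]
```

```bash
python3 -m creep '[{"translation":[0.0014,0.0018,0.004],"rot":[0,0,0],"jaw":0.0},{"translation":[0,0,0],"rot":[0,0,0],"jaw":0.0},{"translation":[0,0,0],"rot":[0,0,0],"jaw":0.0},{"translation":[0,0,0],"rot":[0,0,0],"jaw":0.0}]'
python3 - <<'E'
from ov import *
plan([.6057,.0085,.116],9.7)
im=optics.get_image('scene'); cv2.imwrite('pics/r_scene.png',im[:,:,::-1])
a=im[175:225,215:280,::-1]
cv2.imwrite("pics/r_sc.png",cv2.resize(a,None,fx=12,fy=12,interpolation=cv2.INTER_LANCZOS4))
im=optics.get_image('wrist')
a=im[140:300,190:390,::-1]
cv2.imwrite("pics/r_w.png",cv2.resize(a,None,fx=4,fy=3.7,interpolation=cv2.INTER_LANCZOS4))
E
```

```text
clock: 15.62
position: [0.6071, 0.0102, 0.1288]
ee_rot: [-2.025, -2.401, 0.001]
force: [0.3, 0.7, -1.6]
width: 0.129
t 15.62 pos [0.6071 0.0102 0.1288] yawy 9.73 rot(tool deg) [-0.039  -0.0035  0.0296] then trans [-0.0014 -0.0017  0.0128] F [ 0.2695  0.7384 -1.6038] w 0.1287
```

View pics/r_sc.png

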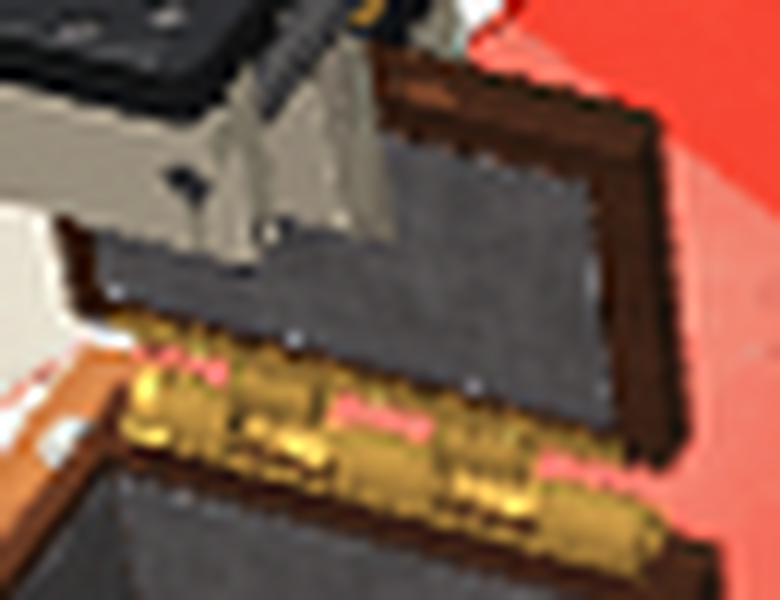

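View pics/r_w.png

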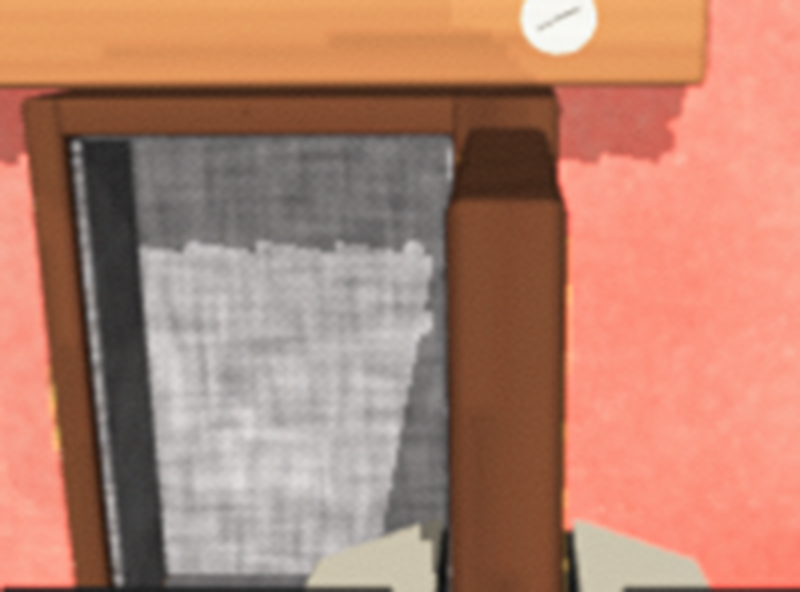

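```bash
python3 -m creep '[{"translation":[0,0,0.001],"rot":[0,0,0],"jaw":0.0},{"translation":[0,0,0.001],"rot":[0,0,0],"jaw":0.0},{"translation":[0,0,0.001],"rot":[0,0,0],"jaw":0.0},{"translation":[0,0,0],"rot":[0,0,0],"jaw":0.0}]'
```

```text
clock: 16.05
position: [0.607, 0.0101, 0.1256]
ee_rot: [-2.025, -2.401, 0.001]
force: [0.2, 0.3, -1.3]
width: 0.127
```

```bash
python3 -m creep '[{"translation":[0,0,0.001],"rot":[0,0,0],"jaw":0.0},{"translation":[0,0,0.001],"rot":[0,0,0],"jaw":0.0},{"translation":[0,0,0],"rot":[0,0,0],"jaw":0.0}]'
```

```text
clock: 16.3
position: [0.607, 0.0101, 0.1237]
ee_rot: [-2.025, -2.401, 0.001]
force: [0.5, 0.9, -2.2]
width: 0.129
```

```bash
python3 -m creep '[{"translation":[0,0,0.001],"rot":[0,0,0],"jaw":0.0},{"translation":[0,0,0.001],"rot":[0,0,0],"jaw":0.0},{"translation":[0,0,0],"rot":[0,0,0],"jaw":0.0}]'
```

```text
clock: 16.55
position: [0.607, 0.0101, 0.1217]
ee_rot: [-2.025, -2.401, 0.001]
force: [0.1, 0.3, -0.7]
width: 0.13
```

```bash
python3 -m creep '[{"translation":[0,0,0.001],"rot":[0,0,0],"jaw":0.0},{"translation":[0,0,0.001],"rot":[0,0,0],"jaw":0.0},{"translation":[0,0,0],"rot":[0,0,0],"jaw":0.0}]'
python3 - <<'E'
from ov import *
im=optics.get_image('scene'); cv2.imwrite('pics/s_scene.png',im[:,:,::-1])
a=im[175:225,215:280,::-1]
cv2.imwrite("pics/s_sc.png",cv2.resize(a,None,fx=12,fy=12,interpolation=cv2.INTER_LANCZOS4))
E
```

```text
clock: 16.8
position: [0.607, 0.0101, 0.1197]
ee_rot: [-2.025, -2.401, 0.001]
force: [-0.5, -0.5, -1.3]
width: 0.127
```

View pics/s_sc.png

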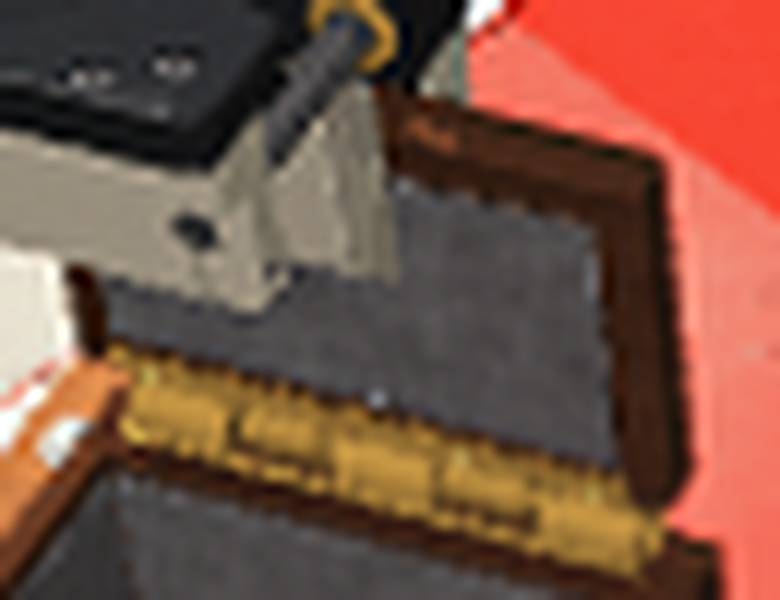

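```bash
python3 -m creep '[{"translation":[0,0,0.001],"rot":[0,0,0],"jaw":0.0},{"translation":[0,0,0.001],"rot":[0,0,0],"jaw":0.0},{"translation":[0,0,0],"rot":[0,0,0],"jaw":0.0}]'
```

```text
clock: 17.1
position: [0.607, 0.0102, 0.1177]
ee_rot: [-2.025, -2.401, 0.001]
force: [-0.3, -0.7, -1.4]
width: 0.132
```

```bash
python3 -m creep '[{"translation":[0,0,0.001],"rot":[0,0,0],"jaw":0.0},{"translation":[0,0,0],"rot":[0,0,0],"jaw":0.0}]'
```

```text
clock: 17.27
position: [0.607, 0.0101, 0.1167]
ee_rot: [-2.025, -2.401, 0.001]
force: [0.4, 0.3, -1.3]
width: 0.131
```

```bash
python3 -m creep '[{"translation":[0,0,0.001],"rot":[0,0,0],"jaw":0.0},{"translation":[0,0,0],"rot":[0,0,0],"jaw":0.0}]'
```

```text
clock: 17.43
position: [0.6071, 0.0101, 0.116]
ee_rot: [-2.025, -2.401, 0.001]
force: [-0.6, -0.4, -0.4]
width: 0.132
```

```bash
python3 -m creep '[{"translation":[0,0,0.001],"rot":[0,0,0],"jaw":0.0},{"translation":[0,0,0],"rot":[0,0,0],"jaw":0.0},{"translation":[0,0,0],"rot":[0,0,0],"jaw":0.0}]'
```

```text
clock: 17.68
position: [0.6072, 0.0101, 0.1158]
ee_rot: [-2.025, -2.401, -0.0]
force: [-3.9, 0.7, 9.8]
width: 0.128
```

```bash
python3 -m creep '[{"translation":[0,0,0.0005],"rot":[0,0,0],"jaw":0.0},{"translation":[0,0,0],"rot":[0,0,0],"jaw":0.0}]'
```

```text
clock: 17.85
position: [0.6072, 0.0101, 0.1157]
ee_rot: [-2.025, -2.401, -0.001]
force: [-5.8, 0.5, 14.7]
width: 0.128
```

```bash
python3 -m creep '[{"translation":[0,-0.0007,-0.0003],"rot":[0,0,0],"jaw":0.0},{"translation":[0,0,0],"rot":[0,0,0],"jaw":0.0},{"translation":[0,0,0],"rot":[0,0,0],"jaw":0.0}]'
python3 - <<'E'
from ov import *
print(arm.observe()['ft_torque'])
im=optics.get_image('scene'); cv2.imwrite('pics/t_scene.png',im[:,:,::-1])
a=im[175:250,190:290,::-1]
cv2.imwrite("pics/t_sc.png",cv2.resize(a,None,fx=8,fy=8,interpolation=cv2.INTER_LANCZOS4))
im=optics.get_image('wrist')
a=im[120:300,140:390,::-1]
cv2.imwrite("pics/t_w.png",cv2.resize(a,None,fx=3.2,fy=3.2,interpolation=cv2.INTER_LANCZOS4))
E
```

```text
clock: 18.1
position: [0.607, 0.01, 0.1158]
ee_rot: [2.025, 2.401, 0.002]
force: [-2.2, 0.5, 9.2]
width: 0.129
[-0.0031  0.7445 -0.0036]
```

View pics/t_sc.png

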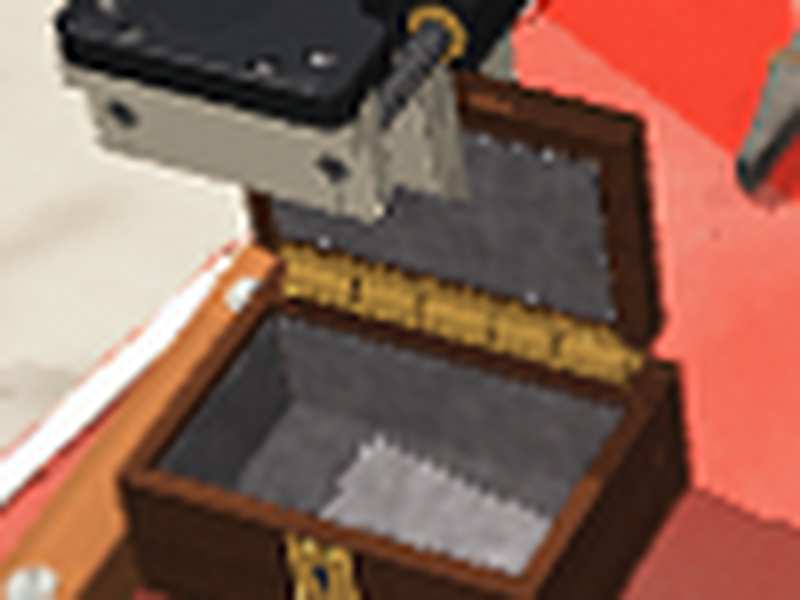

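View pics/t_w.png

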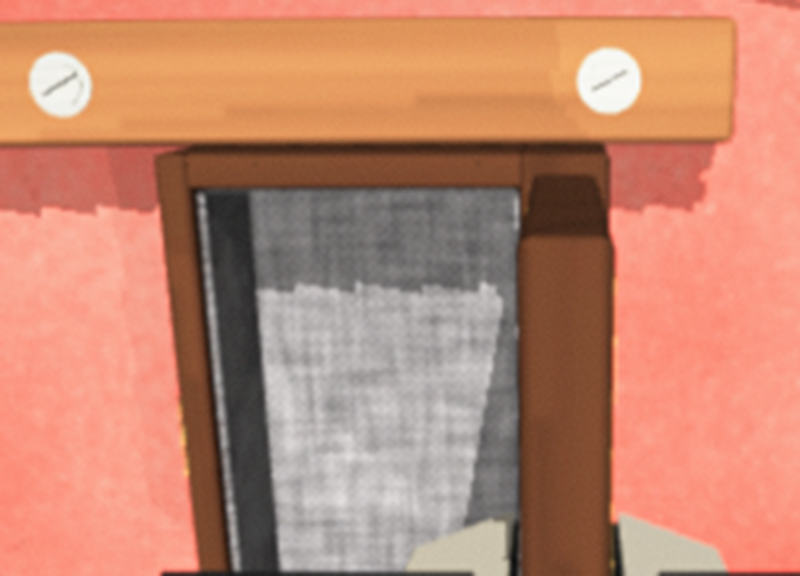

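```bash
python3 - <<'E'
from h import *
optics.get_image('scene')
for th in ["lid_knuckle_left","box_gap_left","lid_knuckle_right","box_gap_right","lid_center"]:
    print(th,[(np.round(q["location"],1).tolist(),round(q["score"],2)) for q in optics.pinpoint('scene',th)[:2]])
s=arm.observe();print(s['clock'],s['position'],s['force'],s['width'],s['dq'].round(4))
sc=optics.camera_info('scene')
for y in(.02,-.02): print(proj(sc,[.6057-.17*y,.0094+.985*y,.051]))
E
```

```text
lid_knuckle_left [([239.9, 209.7], 0.74)]
box_gap_left [([238.3, 213.4], 0.66)]
lid_knuckle_right [([255.2, 215.9], 0.76)]
box_gap_right [([253.5, 213.0], 0.58)]
lid_center [([248.0, 199.7], 0.83)]
18.5 [0.607  0.01   0.1158] [-2.5751  0.3866  8.9593] 0.12822523505766806 [ 0.0005  0.0006 -0.0007  0.0009 -0.0015 -0.0007  0.0007]
[239.19   211.3983]
[256.1405 215.9447]
```

```bash
python3 -m creep '[{"translation":[0,-0.0004,0.0001],"rot":[0,0,0],"jaw":0.0},{"translation":[0,0,0],"rot":[0,0,0],"jaw":0.0},{"translation":[0,0,0],"rot":[0,0,0],"jaw":0.0},{"translation":[0,0,0],"rot":[0,0,0],"jaw":0.0}]'
```

```text
clock: 18.83
position: [0.6069, 0.01, 0.1158]
ee_rot: [2.025, 2.401, 0.002]
force: [-2.3, -0.8, 10.0]
width: 0.129
```

```bash
python3 - <<'E'
from h import *
im=optics.get_image('scene')
a=im[165:265,180:300,::-1]
cv2.imwrite("pics/u_sc.png",cv2.resize(a,None,fx=6.5,fy=6,interpolation=cv2.INTER_LANCZOS4))
E
```

```text
(no output)
```

View pics/u_sc.png

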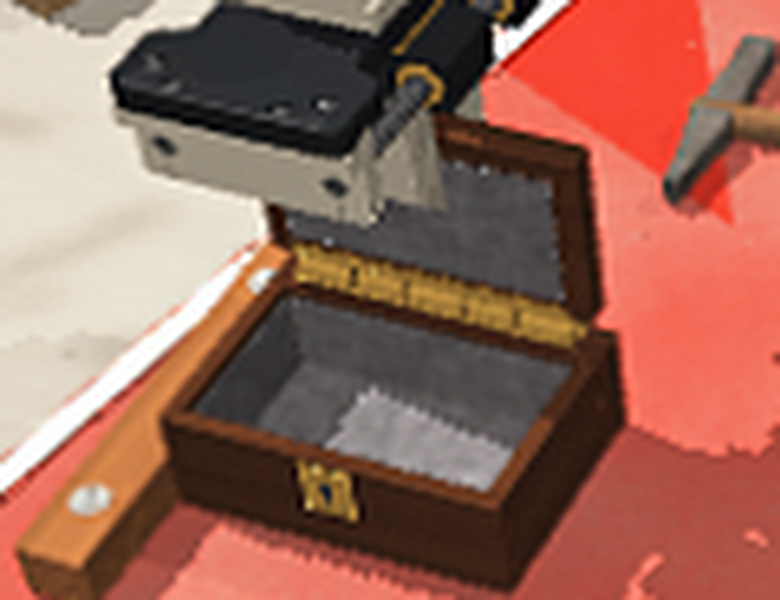

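The picture shows the lid upright in the gripper, its knuckles in line with the box's knuckles along crop pixels (295,265) to (585,330). The box end lies flush on the strip, so I'm handing in.

```bash
python3 -c "
from cell import arm
s=arm.observe();print(s['force'],s['width'])
print(arm.sign_off())"
```

```text
[-1.89956897  1.18393595  9.36648705] 0.12488731511864735
the job is handed in; nothing more can be done
None
```

I pushed the box square against the strip with two spread fingertips. I then lifted the lid out of its rack and lowered it onto the hinge. The job was handed in at about 19 s, with the lid still gripped upright; no verdict was reported.

**Box:** the push rose to about 12 N once the box met the strip. In the last scene and wrist pictures its left end lies flush on the strip. After the push, the top and scene cameras agreed on its position to within 0.5 mm.

**Lid:** firm contact came at a tool height of 115.8–116.0 mm; I had calculated 115.9 mm for full seating. At hand-in it was bearing on the box with about 10 N, with about 2 N of leftover side force that a small correction did not remove. The lid's knuckles look level with the box's.

**Checks that disagreed:**
- Before lowering, the wrist and scene cameras differed by about 1–2 mm on the lid's offset along and across the hinge. I aimed between them, and the knuckles went in with no contact force until the bottom.
- The networks' final knuckle and gap points differed by up to about 4 pixels (roughly 9 mm), which is too coarse to prove the fit. I relied on contact height, force and the picture instead.

I did not measure the pin, hammer or tin again at the end, but no move went near them.

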